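Put the wide scraper away in the leaning rack and lock it

TASK

Put the blue-handled scraper away: pull the rack's red keeper knob out, take the scraper off the honing stand and slide it blade first into the rack's leaning slot, keeping hold of it until it is fully home. Then push the keeper fully home again so that its bar locks the blade in, and leave the other things on the bench where they are.

Things in the scene. Friction and masses are not known exactly. Their poses are not given: they have to be found in the camera images.
- scraper: Flat scraper, 187 mm long, Origin: centre of the blade's lower edge; z up the tool, y across, x through it. Steel blade 60 (y) x 4 (x), z 0 to 80, square shoulders; neck 16 (y) x 4 (x) to z 102; blue square handle 26 (y) x 22 (x) to z 187. Starts leaning on the honing stand, handle up, its top tilted 35 deg from vertical to the stand's +x, away from the robot. Same after a half turn about z.
- stand: Honing stand, fixed: plywood base 140 x 100 mm with a cork-faced sloping plate 80 wide, about 95 high, on the +x side of the blade, and a lip 8 high before the blade's lower edge. Origin under the base, z up. The blade's lower edge starts near (-30, 0, 22) in its frame.
- rack: Wooden tool rack, fixed; base 150 x 130 x 14. Origin under the base, z up; its slot leans 30 degrees towards its +x side, away from the robot, the keeper is on its +y side.
- slot: Slot of the rack, inside 66 (y) x 9 (x) mm. Origin: centre of its floor; z up and out along the slot (30 deg from vertical, leaning to the rack's +x), y along its width, x its thickness. The +x wall reaches z 100, the others z 74, the -x one with a lip flaring out 9 to z 87; walls 12 thick. Fully home, the scraper's lower edge is on this floor, its axes along these, its shoulders at z 80.
- keeper (a joint): Slide of the keeper, m: 0 = home, 0.034 = fully out, along the rack's +y; stays where left (about 4 N friction). Its steel bar, 7 thick, 12 high, crosses above the slot at slot z 85 to 97 mm: its tip is at slot y 14 when home (blocking the slot, or locking the blade below it), y 48 when out.
- keeper_knob (a point): Centre of the red block on the keeper's end, 22 (rack x) x 28 (rack y) x 40 (z), upright, free all round, underside about 92 above the bench; axes as the rack's.
- doll1: Bystander: pale turned wooden doll, round, 52 dia x 94 high; origin at the underside.
- doll2: Bystander: mid-brown turned wooden doll, round, 52 dia x 94 high; origin at the underside.
- dome: Bystander: reddish-brown carved dome, 64 dia x 43 high, somewhere between stand and rack; origin at the underside.
- tub: Bystander: cream lidded plastic tub, 106 x 136 x 84 high; origin at the underside.
- glue: Bystander: white glue bottle with a red cap, 40 dia x 100 high; origin at the underside.
- offcut: Bystander: pale wood offcut, 50 (x) x 120 (y) x 28 high; origin at the underside.
- mallet: Bystander: mallet lying down: dark wooden head 55 x 100 x 55 at the origin, pale handle 22 dia reaching 170 from the origin along +x; origin at the underside of the head.
Mind the look-alikes: they are no part of the job. What is shaped like the rack but orange or pink is not meant.

How it is judged:
On the way, in this order (a step that is already met when the one before it is completed fails the run):
1. the keeper is pulled out (22 mm or more) (value of joint keeper above 0.022 m), for 0.1 s.
2. the scraper is fully home in the slot (within 6 mm) with the fingers still on it (x of scraper in the frame of slot between -0.006 and 0.006 m and y of scraper in the frame of slot between -0.007 and 0.007 m and z of scraper in the frame of slot between -0.006 and 0.006 m and angle between the z axis of scraper and the z axis of slot, either way round below 0.1 rad and contact force between the fingers and scraper above 0.3 N), for 0.1 s.
At the end, for the whole second after the job is handed in: The scraper rests in the slot, its lower edge within 6 mm of the slot's floor and centred within 6 to 7 mm, in line with the slot within 0.1 rad; the keeper is home within 4 mm (x of scraper in the frame of slot between -0.006 and 0.006 m and y of scraper in the frame of slot between -0.007 and 0.007 m and z of scraper in the frame of slot between -0.006 and 0.006 m and angle between the z axis of scraper and the z axis of slot, either way round below 0.1 rad and value of joint keeper below 0.004 m and linear speed of scraper below 0.02 m/s); the robot touches nothing.
It fails at once if a bystander (doll, dome, tub, glue bottle, offcut or mallet) is moved more than 30 mm (distance of any of doll1, doll2, dome, tub, glue, offcut, mallet from where it was at the start of the episode above 0.03 m).
It also fails if it takes over 72 s, if anything falls off the work surface, if the arm or the gripper's body presses on something with over 40 N, if the wrist force passes 120 N, or if a joint passes its speed limit or range.

ROBOT

A 6-joint arm with a two-finger parallel gripper is mounted at the origin on the work surface. World frame = base frame: x ahead of the robot, y to its left, z up, the work surface at z = 0. Lengths are in m, angles in rad, forces in N, time in s.
With the tool pointing down it reaches from about 0.35 to 0.775 m from the base axis. Payload 7.3 kg.
Tool frame: the origin (TCP) lies midway between the tips of the shut fingers; the grasp point (between the pads) lies 19 mm behind it; z points along the fingers, y is the line along which they close (so a half turn about z gives the same grasp; the last joint's range is limited). The gripper opens to 92 mm and grips with 3 to 60 N. Pads are 19 mm wide; open, the fingers measure 130 mm over their backs; the gripper's body (75 mm by 190 mm) begins 47 mm behind the grasp point.
Start: joints at [-1.445, 0.342, 1.524, -0, 1.275, -0.146], TCP at [0.141, -0.506, 0.187] pointing down, gripper open.
Joint ranges: [-2.53, 2.53], [-0.77, 2.02], [0.04, 2.7], [-1, 4.14], [0.28, 2.66], [-3.11, 3.11]. Speed limits (rad/s): [2.57, 2.57, 3.14, 3.14, 3.14, 3.14].

INTERFACE

Orientations are given as a unit quaternion [w, x, y, z].
In Python, from workcell import sense, capture, workorder, look_for gives the robot as it stands.
- The arm moves only by the shell command python3 -m inch 'ROWS'. ROWS is a JSON object of lists of equal length, an entry for each row: "delta_pos": the shift along the tool's x, y, z in cm, a list of three; "dr": the turn, a rotation vector about the tool's x, y, z in rad, a list of three; "hand": the finger opening in cm, from 0 to 9.18. A call has 1 to 10 rows; each row shifts and turns the commanded pose from where the row before left it, along the tool's axes as they then stand; what a row does not reach is not made up. A row lasts 1/8 s, in which the tool goes at most 62.5 mm and 10.7 degrees, less where a joint would pass 70% of its speed; a pose out of reach is approached as far as the arm can. A call with a gripper value outside its range is refused whole. The fingers move at their own pace and stop on an object; the grip force is fixed at half the most. Time passes only in rows, so rows that do not move let the fingers close. It gives the time, the measured TCP pose, the force, the opening and the grip force at its end, in the units of the state.
- sense(): the state, without advancing time (a new reading comes with each control period).
- capture(name): name is "scene" or "top" or "wrist"; returns a dict with "frame" (480x640x3 uint8, red, green, blue), "vertical_fov" (degrees; the focal length in pixels is half the picture's height over the tangent of half this angle, whatever the lens; pixels are square), "cx", "cy" (the principal point, pixels), "rvec" (rotation vector, rad) and "tvec" (3), from world to camera coordinates, as OpenCV has them; the wrist camera has in their place "hand_eye" (4x4, takes a point from camera to tool coordinates, whose origin is the TCP and whose axes are the flange's). Camera axes: x right, y down, z forward; pixel columns grow to the right and rows downward; lengths in m; the calibration is good to about 2 mm. A picture is of the moment at which its call begins: read the wrist's pose just before it. There is no depth.
- workorder.finish_job(): hands the job in; it is judged then, once.
Trained networks look in the newest picture that a camera, given by its name, has taken for a name from the list of things; names that differ only in an ending like _2 or _b are one class to them, and where a whole thing is asked for, a point or a joint stands for the part that bears it (a point fixed in the world has none). Each returns a list of dicts, best first, with "p" (0 to 1); they miss things now and then, are a little off and sometimes report something else, mostly with a low value. They report only what shows in the picture. A call takes as long as a camera call. They do not tell look-alikes from the thing itself.
- look_for(camera, name): "pixel" ([column, row] in pixels, amid what is visible of it).
The state is a dict: "t": time; "joint_positions": joint angles; "joint_vel": joint speeds; "effort": joint torques, N m; "position": TCP position; "eef_rot": TCP orientation; "ft_force": force on the tool from outside, world axes, zero at the start; "wrist_torque": the same for the moment, N m; "finger_gap": finger opening in m; "grasp_force": force on a finger pad.
Only numpy, scipy, OpenCV 4.12 (cv2) and the standard library are available. Lean on these libraries where they do the work, as an engineer would, in place of code of your own. Each camera call takes 0.05 s, during which the arm holds its last target. There are 200 camera calls.

## Working session

There is one attempt and no reset: what is moved stays moved. The work goes in short steps, Python scripts to look and compute and a shell command to move; the robot and the scene stay as the last step left them, time stands still between calls to the robot, and variables do not carry over. Pictures are saved under pics/ and viewed, at most 10 in all, crops included, and the job is handed in when it is done.

```bash
mkdir -p pics; ls; cat > h.py <<'E'
import numpy as np, cv2
from scipy.spatial.transform import Rotation as R
from workcell import sense, capture, workorder, look_for
def cam(d):
    f=240/np.tan(np.radians(d["vertical_fov"])/2)
    K=np.array([[f,0,d["cx"]],[0,f,d["cy"]],[0,0,1.]])
    if "hand_eye" in d:
        s=sense(); q=s["eef_rot"]; T=np.eye(4); T[:3,:3]=R.from_quat([q[1],q[2],q[3],q[0]]).as_matrix(); T[:3,3]=s["position"]
        M=np.linalg.inv(T@np.array(d["hand_eye"])); return K,M[:3,:3],M[:3,3]
    return K,R.from_rotvec(np.ravel(d["rvec"])).as_matrix(),np.ravel(d["tvec"])
def proj(c,P):
    K,Rm,t=c; p=(np.atleast_2d(P)@Rm.T+t)@K.T; return p[:,:2]/p[:,2:]
def ray(c,px):
    K,Rm,t=c; d=Rm.T@np.linalg.inv(K)@np.array([px[0],px[1],1.]); return -Rm.T@t,d/np.linalg.norm(d)
def onz(c,px,z):
    o,d=ray(c,px); return o+d*(z-o[2])/d[2]
def tri(obs):
    A=np.zeros((3,3));b=np.zeros(3)
    for c,px in obs:
        o,d=ray(c,px);M=np.eye(3)-np.outer(d,d);A+=M;b+=M@o
    return np.linalg.solve(A,b)
def save(d,n,box=None,s=1):
    f=d["frame"]
    if box: f=f[box[1]:box[3],box[0]:box[2]]
    cv2.imwrite(f"pics/{n}.png",cv2.resize(f[:,:,::-1],None,fx=s,fy=s,interpolation=cv2.INTER_CUBIC))
E
python3 - <<'E'
from h import *
import pickle
D={}
for n in ["scene","top"]:
    d=capture(n);D[n]=d;save(d,n)
    c=cam(d);print(n,-c[1].T@c[2],d["vertical_fov"],d["frame"].shape)
    for o in ["scraper","stand","rack","slot","keeper","keeper_knob","doll1","dome","tub","glue","offcut","mallet"]:
        print(o,[(np.round(x["pixel"]).tolist(),round(x["p"],2)) for x in look_for(n,o)][:4])
pickle.dump(D,open("D.pkl","wb"))
print(sense())
E
```

```text
pics
scene [ 1.36152412 -0.58925362  0.82971436] 54.65767594142079 (480, 640, 3)
scraper [([407.0, 201.0], 0.51)]
stand [([281.0, 367.0], 0.57), ([398.0, 232.0], 0.56), ([298.0, 246.0], 0.32)]
rack [([272.0, 281.0], 0.95), ([196.0, 240.0], 0.82), ([362.0, 191.0], 0.78)]
slot [([358.0, 181.0], 0.92), ([191.0, 227.0], 0.67), ([280.0, 367.0], 0.64), ([268.0, 266.0], 0.59)]
keeper [([218.0, 208.0], 0.67), ([296.0, 250.0], 0.55), ([386.0, 170.0], 0.48)]
keeper_knob [([385.0, 171.0], 0.65), ([297.0, 248.0], 0.57), ([218.0, 210.0], 0.53)]
doll1 [([442.0, 300.0], 0.81), ([339.0, 333.0], 0.68)]
dome [([340.0, 246.0], 0.9), ([297.0, 247.0], 0.3)]
tub [([478.0, 256.0], 0.67)]
glue [([279.0, 367.0], 0.77)]
offcut [([373.0, 288.0], 0.83), ([298.0, 249.0], 0.68)]
mallet [([185.0, 318.0], 0.74), ([280.0, 367.0], 0.25)]
top [ 0.32035358 -0.0771118   1.34374046] 44.951791890016075 (480, 640, 3)
scraper [([172.0, 250.0], 0.66)]
stand [([188.0, 259.0], 0.58), ([376.0, 254.0], 0.4)]
rack [([377.0, 258.0], 0.91), ([169.0, 347.0], 0.59)]
slot [([380.0, 254.0], 0.92), ([161.0, 362.0], 0.89), ([437.0, 382.0
[... 480 characters left out ...]
: 1.3, 'joint_positions': array([-1.44501777e+00,  3.42020705e-01,  1.52413361e+00, -1.91618465e-05,
        1.27542776e+00, -1.46019319e-01]), 'joint_vel': array([-0.0001362 ,  0.00108732,  0.00185582, -0.00044669,  0.0002976 ,
       -0.00020267]), 'effort': array([-2.55868372e-05, -4.31135201e+01, -2.44474286e+01,  7.19132717e-02,
        4.84487624e-02, -2.17076337e-05]), 'position': array([ 0.14094799, -0.50571966,  0.187118  ]), 'eef_rot': array([ 5.19413555e-06,  9.90779565e-01,  1.35483778e-01, -9.21907322e-06]), 'ft_force': array([-0.73502594,  0.37083828, -0.33755096]), 'wrist_torque': array([0.00337775, 0.01890584, 0.01288119]), 'grasp_force': 0.0, 'finger_gap': 0.091711764409273}
```

View pics/scene.png

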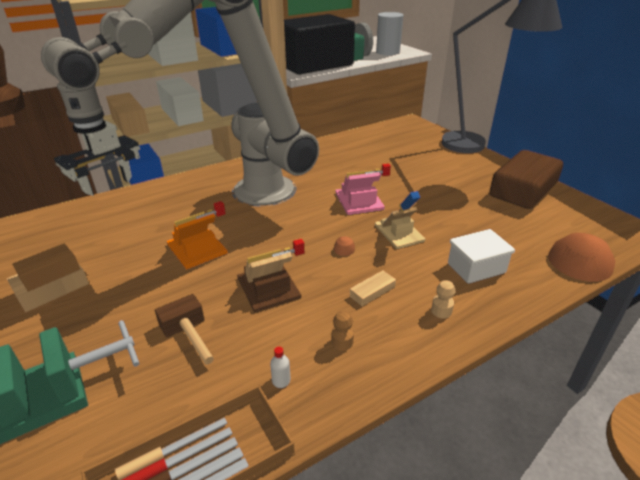

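View pics/top.png

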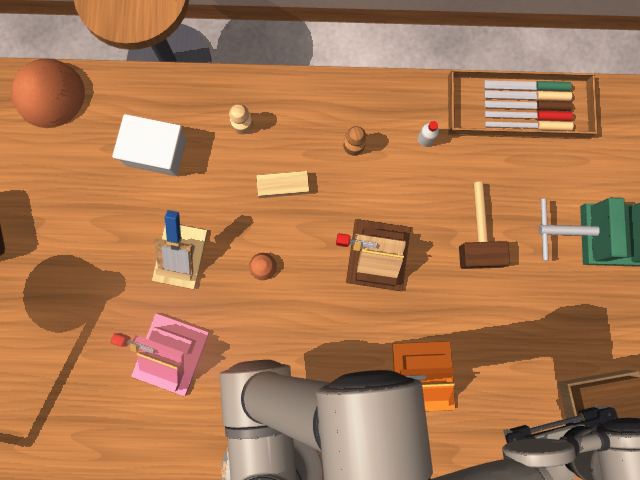

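```bash
python3 - <<'E'
from h import *
import pickle
D=pickle.load(open("D.pkl","rb"))
def cr(n,x,y):
    f=D[n]["frame"][y:y+100,x:x+130]
    return cv2.resize(f[:,:,::-1],(400*130//130,308),interpolation=cv2.INTER_CUBIC)
im=np.vstack([np.hstack([cr("top",320,205),cr("top",120,200)]),np.hstack([cr("scene",210,220),cr("scene",345,160)])])
print(im.shape); cv2.imwrite("pics/c.png",cv2.resize(im,(780,600)))
E
```

```text
(616, 800, 3)
```

View pics/c.png

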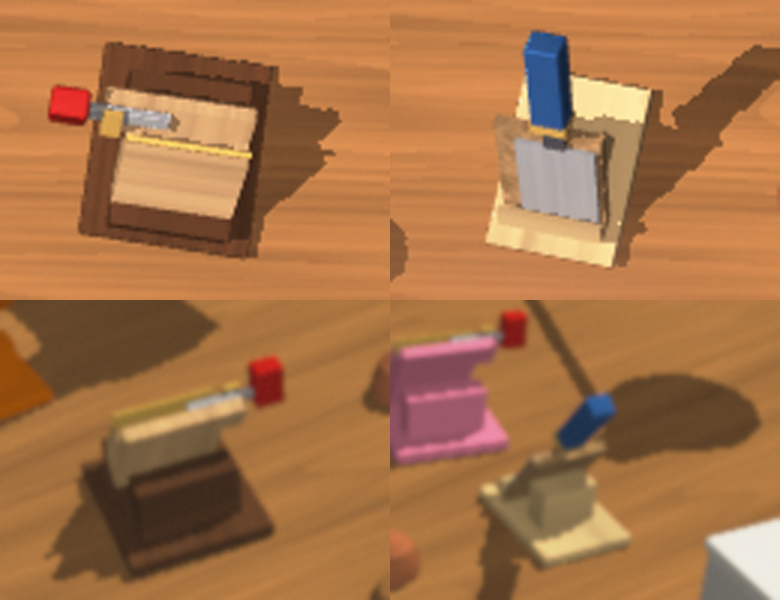

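```bash
cat > fit.py <<'E'
from h import *
import pickle
from scipy.optimize import least_squares
D=pickle.load(open("D.pkl","rb")); C={n:cam(D[n]) for n in D}
def pose(p): 
    c,s=np.cos(p[2]),np.sin(p[2]); return np.array([[c,-s,0],[s,c,0],[0,0,1]]),np.array([p[0],p[1],0])
def fitb(obs,p0):
    def r(p):
        Rm,t=pose(p); return np.concatenate([(proj(C[n],Rm@np.array(P)+t)[0]-px) for n,P,px in obs])
    s=least_squares(r,p0,loss="soft_l1"); print(np.round(s.x,4),np.round(r(s.x),1)); return s.x
a,b,h=.075,.065,.014
rack=fitb([("top",(a,b,h),(355.7,219.3)),("top",(a,-b,h),(412.3,227.7)),("top",(-a,-b,h),(403.3,290.7)),("top",(-a,b,h),(346.3,282.7)),
 ("scene",(-a,-b,h),(237.7,275)),("scene",(a,-b,h),(253.3,310.5)),("scene",(a,b,h),(301,294))],[.3,-.2,-.1])
a,b,h=.07,.05,.012
st=fitb([("top",(a,-b,h),(207.3,230.3)),("top",(-a,-b,h),(194.7,288.7)),("top",(-a,b,h),(152.3,280.7)),
 ("scene",(a,-b,h),(345+(545-390)/3,160+(562-300)/3)),("scene",(a,b,h),(345+(630-390)/3,160+(538-300)/3)),("scene",(-a,-b,h),(345+(480-390)/3,160+(492-300)/3))],[.3,.2,-.2])
def blob(n,box,f):
    x0,y0,x1,y1=box; im=D[n]["frame"][y0:y1,x0:x1].astype(int); m=f(im[...,0],im[...,1],im[...,2])
    ys,xs=np.nonzero(m); return np.array([xs.mean()+x0,ys.mean()+y0]),len(xs)
red=lambda r,g,b:(r>130)&(g<60)&(b<70)
blue=lambda r,g,b:(b>90)&(r<70)&(b>g+30)
k=[blob("top",(325,225,352,255),red),blob("scene",(285,230,310,260),red)];print(k)
K=tri([(C["top"],k[0][0]),(C["scene"],k[1][0])]); Rm,t=pose(rack); print("knob",K,"in rack",Rm.T@(K-t))
k=[blob("top",(160,205,185,250),blue),blob("scene",(395,185,425,215),blue)];print(k)
H=tri([(C["top"],k[0][0]),(C["scene"],k[1][0])]); Rm,t=pose(st); print("handle",H,"in stand",Rm.T@(H-t))
print("predicted handle in stand",[-.03+.1445*np.sin(np.radians(35)),0,.022+.1445*np.cos(np.radians(35))])
E
python3 fit.py
```

```text
[ 0.4871 -0.226  -0.1192] [-0.3 -0.6 -1.5 -1.  -0.3  0.1  0.3 -0.2 -2.2 -0.8 -0.7 -1.3 -0.4  0.2]
[ 0.4743  0.2335 -0.1561] [ 0.2 -1.2 -0.  -0.3 -0.2 -0.2 -0.4 -1.   0.1 -0.8 -1.1 -1.8]
[(array([342.66923077, 238.94615385]), 130), (array([298.19230769, 242.73076923]), 52)]
knob [ 0.50400407 -0.13620738  0.12538851] in rack [0.0061394  0.09115572 0.12538851]
[(array([171.03374233, 225.9202454 ]), 326), (array([414.34, 195.28]), 50)]
handle [0.52020973 0.22682381 0.1594952 ] in stand [0.04636376 0.0005284  0.1594952 ]
predicted handle in stand [np.float64(0.05288179505272615), 0, np.float64(0.1403674703997593)]
```

```bash
cat >> h.py <<'E'
def Rt(psi,tilt=0): # tool down, tool x yawed psi; tilt: rotation about tool y (positive: fingers point towards tool -x... checked by print)
    return R.from_euler("z",psi)*R.from_euler("x",np.pi)*R.from_euler("y",tilt)
def plan(pos,rot,n=None,src=None):
    """identical body-screw rows from present measured pose to target (TCP pos)"""
    s=sense(); q=s["eef_rot"]; R0=R.from_quat([q[1],q[2],q[3],q[0]]); p0=np.array(s["position"])
    if src: p0,R0=src
    dp=R0.inv().apply(np.array(pos)-p0); w=(R0.inv()*rot).as_rotvec(); th=np.linalg.norm(w)
    W=np.array([[0,-w[2],w[1]],[w[2],0,-w[0]],[-w[1],w[0],0]])
    V=np.eye(3)+((1-np.cos(th))/th**2*W+(th-np.sin(th))/th**3*W@W if th>1e-6 else W/2)
    v=np.linalg.solve(V,dp); n=n or int(max(np.ceil(np.linalg.norm(v)/.05),np.ceil(th/.16),1))
    print("shift-only cm",np.round(dp*100,2),"turn",np.round(w,3),"| screw n",n,"row",np.round(v*100/n,3),np.round(w/n,4))
E
python3 - <<'E'
from h import *
d=capture("wrist");print(np.round(d["hand_eye"],3),d["vertical_fov"])
p=np.array([.47,-.17,.38]); 
plan(p,Rt(1.452))
plan([.141,-.506,.38],Rt(.271),src=None)
plan(p,Rt(1.452),src=(np.array([.141,-.506,.38]),Rt(.271)))
E
```

```text
[[-0.    -0.965 -0.262  0.07 ]
 [ 1.    -0.     0.001  0.   ]
 [-0.001 -0.262  0.965 -0.199]
 [ 0.     0.     0.     1.   ]] 71.64906831745282
shift-only cm [ 40.71 -23.51 -19.29] turn [ 0.    0.   -1.18] | screw n 11 row [ 4.522  0.301 -1.753] [ 0.      0.     -0.1073]
shift-only cm [ -0.     0.03 -19.29] turn [0.    0.    0.001] | screw n 4 row [-1.000e-03  7.000e-03 -4.822e+00] [0.     0.     0.0002]
shift-only cm [ 40.69 -23.57  -0.  ] turn [ 0.     0.    -1.181] | screw n 10 row [4.977 0.327 0.   ] [ 0.      0.     -0.1181]
```

```bash
python3 -m inch '{"delta_pos":[[0,0,-5],[0,0,-5],[0,0,-5]],"dr":[[0,0,0],[0,0,0],[0,0,0]],"hand":[9,9,9]}'; python3 -m inch '{"delta_pos":[[5,0.3,0],[5,0.3,0],[5,0.3,0],[5,0.3,0],[5,0.3,0],[5,0.3,0],[5,0.3,0],[5,0.3,0],[5,0.3,0],[5,0.3,0]],"dr":[[0,0,-0.118],[0,0,-0.118],[0,0,-0.118],[0,0,-0.118],[0,0,-0.118],[0,0,-0.118],[0,0,-0.118],[0,0,-0.118],[0,0,-0.118],[0,0,-0.118]],"hand":[9,9,9,9,9,9,9,9,9,9]}'
python3 -m inch '{"delta_pos":[[0,0,0],[0,0,0]],"dr":[[0,0,0],[0,0,0]],"hand":[9,9]}'
python3 - <<'E'
from h import *
import pickle
s=sense(); d=capture("wrist"); c=cam(d); pickle.dump((s,d,c),open("w1.pkl","wb"))
for o in ["rack","slot","keeper_knob"]:
    print(o,[(np.round(x["pixel"]).tolist(),round(x["p"],2)) for x in look_for("wrist",o)][:3])
Rm=R.from_euler("z",-.1192).as_matrix();t=np.array([.4871,-.226,0])
print(proj(c,np.array([[.075,.065,.014],[.075,-.065,.014],[-.075,-.065,.014],[-.075,.065,.014]])@Rm.T+t).round(), proj(c,[.504,-.136,.112]))
cv2.imwrite("pics/w1.png",d["frame"][:,:,::-1])
E
```

```text
t: 1.72
position: [0.1409, -0.5055, 0.3388]
eef_rot: [0.0, 0.991, 0.135, -0.0]
ft_force: [-0.3, -1.0, 0.6]
finger_gap: 0.0902
grasp_force: 0.0
t: 2.98
position: [0.4897, -0.1845, 0.3369]
eef_rot: [-0.0, 0.747, 0.665, -0.0]
ft_force: [-0.2, -0.3, -0.1]
finger_gap: 0.0899
grasp_force: 0.0
t: 3.22
position: [0.489, -0.1865, 0.3371]
eef_rot: [0.0, 0.748, 0.664, -0.0]
ft_force: [0.6, 0.4, 0.1]
finger_gap: 0.0898
grasp_force: 0.0
rack [([328.0, 214.0], 0.96), ([176.0, 267.0], 0.67)]
slot [([324.0, 225.0], 0.83)]
keeper_knob [([132.0, 266.0], 0.76), ([333.0, 174.0], 0.28)]
[[376. 178.]
 [373. 257.]
 [282. 257.]
 [279. 178.]] [[332.73489409 162.8417207 ]]
```

View pics/w1.png

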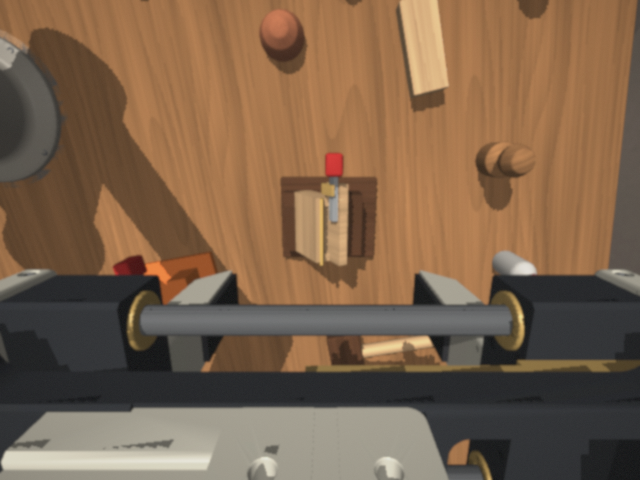

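```bash
python3 -m inch '{"delta_pos":[[-2,0,4],[-2,0,4],[-2,0,4],[0,0,0],[0,0,0]],"dr":[[0,0,0],[0,0,0],[0,0,0],[0,0,0],[0,0,0]],"hand":[9,9,9,9,9]}'
python3 - <<'E'
from h import *
import pickle
s=sense(); d=capture("wrist"); c=cam(d); pickle.dump((s,d,c),open("w2.pkl","wb"))
Rm=R.from_euler("z",-.1192).as_matrix();t=np.array([.4871,-.226,0])
for z in (.014,0): print(proj(c,np.array([[.075,.065,z],[.075,-.065,z],[-.075,-.065,z],[-.075,.065,z]])@Rm.T+t).round(1).tolist())
cv2.imwrite("pics/w2.png",cv2.resize(d["frame"][40:290,170:490,::-1],None,fx=2.4,fy=2.4,interpolation=cv2.INTER_CUBIC))
E
```

```text
t: 4.05
position: [0.4825, -0.246, 0.2187]
eef_rot: [0.001, 0.748, 0.663, 0.0]
ft_force: [0.1, 0.0, 0.0]
finger_gap: 0.0899
grasp_force: 0.0
[[391.2, 134.4], [385.9, 242.2], [267.1, 242.3], [261.9, 134.4]]
[[389.0, 134.9], [384.0, 239.3], [268.9, 239.4], [264.0, 134.9]]
```

View pics/w2.png

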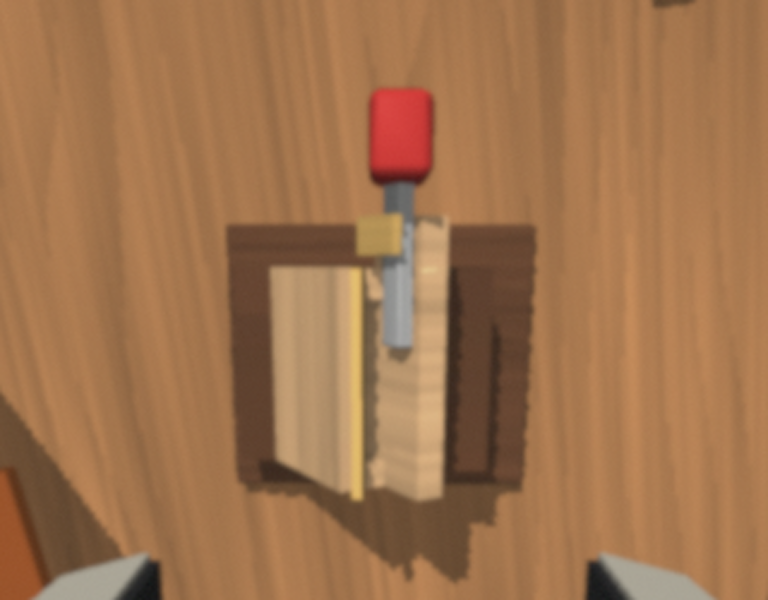

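```bash
cat > fit2.py <<'E'
from h import *
import pickle
from scipy.optimize import least_squares
D=pickle.load(open("D.pkl","rb")); C={n:cam(D[n]) for n in D}; C["w1"]=pickle.load(open("w1.pkl","rb"))[2]; s,d,C["w2"]=pickle.load(open("w2.pkl","rb"))
a,b,h=.075,.065,.014
cr=lambda u,v:(170+u/2.4-.3,40+v/2.4-.3)
O=[("top",(a,b,h),(355.7,219.3),.7),("top",(a,-b,h),(412.3,227.7),.7),("top",(-a,-b,h),(403.3,290.7),.7),("top",(-a,b,h),(346.3,282.7),.7),
 ("scene",(-a,-b,h),(237.7,275),.4),("scene",(a,-b,h),(253.3,310.5),.4),("scene",(a,b,h),(301,294),.4),
 ("w2",(a,b,h),cr(535,227),1),("w2",(-a,b,h),cr(229,227),1),("w2",(a,-b,h),cr(521,490),1),("w2",(-a,-b,h),cr(240,488),1)]
S=[("w2",(.0165,.045,.1),cr(450,217),1),("w2",(.0165,-.045,.1),cr(441,497),1),("w2",(.0045,.045,.1),cr(415,217),1),
 ("top",(.0165,.045,.1),(355.7,234),.7),("top",(.0165,-.045,.1),(406,240),.7)]
RS=R.from_euler("y",30,degrees=True).as_matrix()
def P(p,q,slot=False):
    q=np.array(q)
    if slot: q=RS@q+[p[3],0,p[4]]
    return R.from_euler("z",p[2]).as_matrix()@q+[p[0],p[1],0]
def r(p): return np.concatenate([w*(proj(C[n],P(p,q))[0]-px) for n,q,px,w in O]+[w*(proj(C[n],P(p,q,1))[0]-px) for n,q,px,w in S])
if __name__=="__main__":
    f=least_squares(r,[.487,-.226,-.12,-.02,.025],loss="soft_l1"); p=f.x
    print(p.round(4)); print(r(p).reshape(-1,2).round(1).tolist())
    np.save("rack.npy",p)
    for n,q in [("bar tip top",(0,.014,.097)),("lip",(-.0135,-.033,.087)),("lip+",(-.0135,.033,.087)),("slot00",(-.0045,-.033,.074))]:
        px=proj(C["w2"],P(p,q,1))[0]; print(n,(px-[170,40])*2.4)
    fr=d["frame"][70:122,300:360].astype(int); m=(fr[...,0]>120)&(fr[...,1]<80)&(fr[...,2]<80); ys,xs=np.nonzero(m)
    print("red box",xs.min()+300,xs.max()+300,ys.min()+70,ys.max()+70)
    # knob top face from crop (371..432, 89..180?) -> project at z .132
    for u,v,z in [(371,89,.132),(431,89,.132),(402,130,.132)]: print("knob rack frame",R.from_euler("z",-p[2]).apply(onz(C["w2"],cr(u,v),z)-[p[0],p[1],0]))
    print("slot origin world",P(p,(0,0,0),1))
E
python3 fit2.py
```

```text
[ 0.4891 -0.2256 -0.1187 -0.0401  0.0248]
[[-0.3, -1.0], [-1.2, -1.3], [-0.3, -0.6], [0.1, -0.8], [-0.7, -0.2], [-0.1, -0.4], [0.1, 0.2], [0.3, -0.5], [-1.7, -0.4], [0.7, -2.2], [-1.1, -1.2], [-1.5, 22.6], [0.1, 0.0], [2.1, 22.7], [6.0, 0.4], [-0.3, 0.3]]
bar tip top [404.06518792 353.79570638]
lip [361.33193585 470.57467474]
lip+ [360.54819561 303.15108369]
slot00 [364.7979423  461.02493895]
red box 324 350 77 111
knob rack frame [-0.00449899  0.103178    0.132     ]
knob rack frame [0.01516335 0.10317346 0.132     ]
knob rack frame [0.0057668  0.09073113 0.132     ]
slot origin world [ 0.44921178 -0.22082274  0.02482793]
```

```bash
python3 - <<'E'
from h import *
plan([.505,-.138,.2],Rt(1.452)); plan([.505,-.138,.097],Rt(1.452))
E
cat > fit3.py <<'E'
from fit2 import *
S=[("w2",(.0165,-.045,.1),cr(441,497),(1,1)),("top",(.0165,-.045,.1),(406,240),(.7,.7)),
 ("w2",(.0165,.045,.1),cr(447,230),(1,0)),("w2",(.0045,.02,.1),cr(413,300),(1,0)),
 ("w2",(-.0135,-.045,.087),cr(357,500),(.3,1)),("w2",(-.0135,.045,.087),cr(357,267),(.3,1)),("w2",(0,.014,.097),cr(398,347),(.5,1))]
def P2(p,q):
    return P(p[:5],RS@np.array(q)+[p[3],p[5],p[4]])
def r3(p): return np.concatenate([w*(proj(C[n],P(p,q))[0]-px) for n,q,px,w in O]+[np.array(w)*(proj(C[n],P2(p,q))[0]-px) for n,q,px,w in S])
if __name__=="__main__":
    f=least_squares(r3,[.487,-.226,-.12,-.02,.025,0],loss="soft_l1"); p=f.x
    print(p.round(4)); print(r3(p).reshape(-1,2).round(1).tolist()); np.save("rack.npy",p); print(P2(p,(0,0,0)))
    print(np.sqrt(np.diag(np.linalg.inv(f.jac.T@f.jac))).round(4))
E
python3 fit3.py
```

```text
shift-only cm [10.98  0.91  1.91] turn [ 0.003  0.001 -0.   ] | screw n 3 row [3.66  0.306 0.637] [ 0.001   0.0004 -0.0002]
shift-only cm [10.99  0.88 12.21] turn [ 0.003  0.001 -0.   ] | screw n 4 row [2.746 0.225 3.053] [ 0.0007  0.0003 -0.0001]
[ 0.4889 -0.2268 -0.121  -0.0415  0.0326  0.0035]
[[0.1, -1.0], [-0.8, -1.2], [-0.0, -0.5], [0.4, -0.8], [-0.8, -0.1], [-0.3, -0.3], [-0.1, 0.3], [0.3, 0.7], [-1.5, 0.5], [0.5, -1.2], [-1.2, -0.4], [-0.7, 0.1], [-0.7, 0.3], [-0.8, 0.0], [1.6, 0.0], [0.2, -0.1], [0.1, -0.8], [0.9, 1.5]]
[ 0.4481828  -0.21825706  0.03256963]
[0.0008 0.0007 0.0069 0.0011 0.0046 0.0014]
```

```bash
python3 -m inch '{"delta_pos":[[3.7,0.3,0],[3.7,0.3,0],[3.6,0.3,0],[0,0,0]],"dr":[[0,0,0],[0,0,0],[0,0,0],[0,0,0]],"hand":[6,6,6,6]}'
python3 - <<'E'
from h import *
plan([.505,-.138,.097],Rt(1.452))
E
```

```text
t: 4.6
position: [0.5051, -0.1351, 0.2193]
eef_rot: [0.002, 0.747, 0.665, 0.001]
ft_force: [0.1, -0.8, 1.0]
finger_gap: 0.0604
grasp_force: 0.0
shift-only cm [-0.28 -0.02 12.23] turn [0.004 0.001 0.004] | screw n 3 row [-0.095 -0.     4.076] [0.0012 0.0002 0.0013]
```

Down, grip, then pull along tool +x (rack +y).

```bash
python3 -m inch '{"delta_pos":[[0,0,4],[-0.2,0,4],[0,0,4],[0,0,0],[0,0,0],[0,0,0],[0,0,0],[0,0,0]],"dr":[[0,0,0],[0,0,0],[0,0,0],[0,0,0],[0,0,0],[0,0,0],[0,0,0],[0,0,0]],"hand":[6,6,6,6,1.5,1.5,1.5,1.5]}'
python3 -m inch '{"delta_pos":[[1,0,0],[1,0,0],[1,0,0],[0.7,0,0],[0,0,0],[0,0,0]],"dr":[[0,0,0],[0,0,0],[0,0,0],[0,0,0],[0,0,0],[0,0,0]],"hand":[1.5,1.5,1.5,1.5,1.5,1.5]}'
```

```text
t: 5.6
position: [0.504, -0.1396, 0.0977]
eef_rot: [0.001, 0.748, 0.664, 0.0]
ft_force: [0.3, -0.9, 0.2]
finger_gap: 0.0245
grasp_force: 0.0
t: 6.35
position: [0.5081, -0.1028, 0.0971]
eef_rot: [0.0, 0.748, 0.664, -0.0]
ft_force: [-0.2, -0.9, 0.4]
finger_gap: 0.015
grasp_force: 0.0
```

```bash
python3 - <<'E'
from h import *
import pickle
s=sense(); d=capture("wrist"); c=cam(d); pickle.dump((s,d,c),open("w3.pkl","wb"))
dt=capture("top");a=dt["frame"][180:310,290:460,::-1]
im=np.hstack([cv2.resize(d["frame"][130:400,200:470,::-1],(400,400)),cv2.resize(a,(400,306))[:400] if 0 else np.vstack([cv2.resize(a,(400,306)),np.zeros((94,400,3),np.uint8)])])
cv2.imwrite("pics/w3.png",im)
print(look_for("top","keeper_knob"))
E
```

```text
[{'pixel': [395.2, 376.2], 'p': 0.52}]
```

View pics/w3.png

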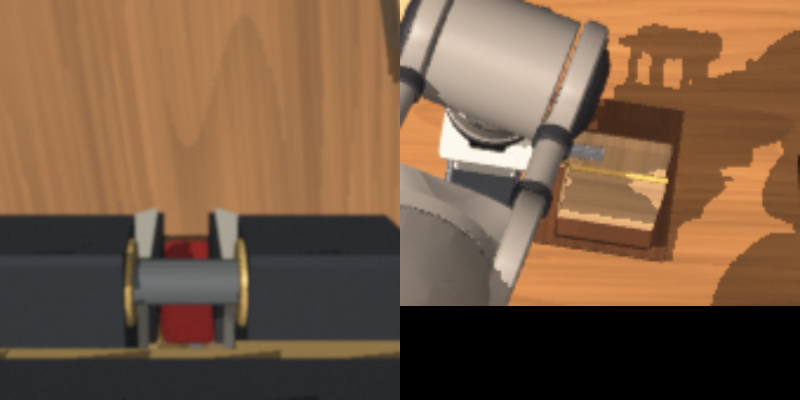

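```bash
python3 - <<'E'
from h import *
import pickle
s,d,c=pickle.load(open("w3.pkl","rb"))
print(s["position"],s["finger_gap"])
for k in (0,.01,.02,.034):
    for z in (.132,.092):
        P=np.array([[.0055+sx*.011,.089+k+sy*.014,z] for sx,sy in [(-1,1),(1,1),(1,-1),(-1,-1)]])
        print(k,z,proj(c,R.from_euler("z",-.12).apply(P)+[.4889,-.2262,0]).round().tolist())
q=s["eef_rot"];T=R.from_quat([q[1],q[2],q[3],q[0]])
for y in (-.0075,.0075): print("pad",proj(c,T.apply([[.0095,y,0],[-.0095,y,0],[.0095,y,-.038],[-.0095,y,-.038]])+s["position"]).round().tolist())
E
```

```text
[ 0.50814599 -0.1028446   0.09712374] 0.015005539533329771
0 0.132 [[308.0, 322.0], [348.0, 322.0], [347.0, 366.0], [309.0, 366.0]]
0 0.092 [[311.0, 291.0], [344.0, 291.0], [343.0, 329.0], [311.0, 329.0]]
0.01 0.132 [[308.0, 305.0], [348.0, 305.0], [347.0, 350.0], [308.0, 350.0]]
0.01 0.092 [[311.0, 277.0], [344.0, 277.0], [344.0, 316.0], [311.0, 316.0]]
0.02 0.132 [[307.0, 288.0], [349.0, 288.0], [348.0, 335.0], [308.0, 335.0]]
0.02 0.092 [[311.0, 263.0], [345.0, 263.0], [344.0, 302.0], [311.0, 302.0]]
0.034 0.132 [[307.0, 263.0], [349.0, 263.0], [348.0, 312.0], [308.0, 312.0]]
0.034 0.092 [[310.0, 242.0], [345.0, 242.0], [344.0, 283.0], [311.0, 283.0]]
pad [[314.0, 248.0], [314.0, 277.0], [311.0, 270.0], [312.0, 304.0]]
pad [[338.0, 248.0], [338.0, 277.0], [340.0, 270.0], [340.0, 304.0]]
```

```bash
python3 -m inch '{"delta_pos":[[0,0,0],[0,0,0],[0,0,0],[0,0,0],[-2,0.1,0],[-1.8,0,0],[0,0,0],[0,0,0]],"dr":[[0,0,0],[0,0,0],[0,0,0],[0,0,0],[0,0,0],[0,0,0],[0,0,0],[0,0,0]],"hand":[5,5,5,5,5,5,5,5]}'
python3 -m inch '{"delta_pos":[[0,0,0],[0,0,0],[0,0,0],[0,0,0],[0,0,0],[0,0,0],[0,0,0],[0,0,0]],"dr":[[0,0,0],[0,0,0],[0,0,0],[0,0,0],[0,0,0],[0,0,0],[0,0,0],[0,0,0]],"hand":[1,1,1,1,1,1,1,1]}'
```

```text
t: 7.5
position: [0.5044, -0.1409, 0.097]
eef_rot: [-0.0, 0.748, 0.663, 0.0]
ft_force: [-0.6, -0.7, -0.8]
finger_gap: 0.0503
grasp_force: 0.0
t: 8.5
position: [0.5046, -0.1406, 0.0971]
eef_rot: [0.0, 0.748, 0.664, -0.0]
ft_force: [0.5, -0.6, -0.9]
finger_gap: 0.0098
grasp_force: 0.0
```

```bash
python3 - <<'E'
from h import *
import pickle
s=sense(); d=capture("wrist"); c=cam(d); pickle.dump((s,d,c),open("w4.pkl","wb"))
ds=capture("scene");pickle.dump(ds,open("s4.pkl","wb"));a=ds["frame"][170:330,190:350,::-1]
im=np.hstack([cv2.resize(d["frame"][160:430,190:460,::-1],(400,400)),cv2.resize(a,(400,400),interpolation=cv2.INTER_CUBIC)])
cv2.imwrite("pics/w4.png",im)
E
```

```text
(no output)
```

View pics/w4.png

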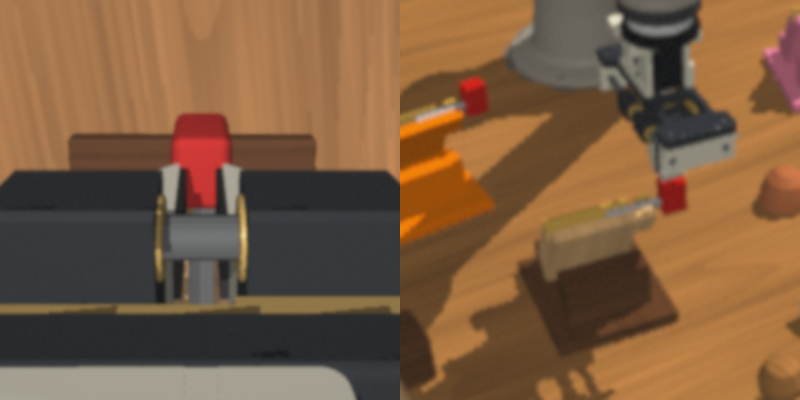

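```bash
python3 - <<'E'
from h import *
import pickle
from scipy.optimize import least_squares
for n in ("w2","w3","w4"):
    s,d,c=pickle.load(open(n+".pkl","rb")); f=d["frame"].astype(int)[:, 280:380]
    m=(f[...,0]>70)&(f[...,1]<50)&(f[...,2]<60)&(f[...,0]>2.5*f[...,1]); ys,xs=np.nonzero(m); print(n,s["position"],"red rows",ys.min(),ys.max(),"cols",xs.min()+280,xs.max()+280)
    for k in (0,.01,.034):
      P=np.array([[.0055,.089+k+sy*.014,z] for sy,z in [(1,.092),(1,.132),(-1,.132)]])
      print(k,proj(c,R.from_euler("z",-.12).apply(P)+[.4889,-.2262,0]).round()[:,1].tolist())
ds=pickle.load(open("s4.pkl","rb")); f=ds["frame"][235:260,285:310].astype(int); m=(f[...,0]>130)&(f[...,1]<60); ys,xs=np.nonzero(m); print(xs.mean()+285,ys.mean()+235,len(xs))
print(proj(cam(ds),R.from_euler("z",-.12).apply([[.0055,.089+k,.112] for k in (0,.01,.034)])+[.4889,-.2262,0]))
E
```

```text
w2 [ 0.48250401 -0.24601949  0.21870488] red rows 82 115 cols 325 349
0 [87.0, 78.0, 116.0]
0.01 [75.0, 64.0, 102.0]
0.034 [45.0, 29.0, 70.0]
w3 [ 0.50814599 -0.1028446   0.09712374] red rows 293 360 cols 309 343
0 [291.0, 322.0, 366.0]
0.01 [277.0, 305.0, 350.0]
0.034 [242.0, 263.0, 312.0]
w4 [ 0.50457219 -0.1405977   0.09710725] red rows 238 299 cols 306 345
0 [236.0, 256.0, 305.0]
0.01 [221.0, 237.0, 288.0]
0.034 [182.0, 190.0, 245.0]
299.4878048780488 245.0731707317073 41
[[297.82252073 247.3766749 ]
 [301.38177803 246.39647887]
 [309.84429198 244.06595823]]
```

```bash
python3 - <<'E'
from h import *
import pickle
D=pickle.load(open("D.pkl","rb"));c=cam(D["scene"])
T=R.from_quat([.990779,.135484,0,0]);p=np.array([.14095,-.50572,.18712])
for z in (0,-.019,-.04,-.066,-.1): print(z,proj(c,T.apply([[0,-.046,z],[0,.046,z]])+p).round().tolist())
ds=pickle.load(open("s4.pkl","rb"));c4=cam(ds);T4=Rt(1.452);p4=np.array([.50457,-.1406,.0971])
for z in (0,-.019,-.04,-.066,-.1): print(z,((proj(c4,T4.apply([[0,-.005,z],[0,.005,z],[0,.095,z],[.0375,.095,z]])+p4)-[190,170])*2.5+[400,0]).round().tolist())
im=np.hstack([cv2.resize(D["scene"]["frame"][120:220,40:160,::-1],(480,400),interpolation=cv2.INTER_CUBIC),cv2.resize(ds["frame"][190:270,260:320,::-1],(300,400),interpolation=cv2.INTER_CUBIC)])
cv2.imwrite("pics/f.png",im)
E
```

```text
0 [[128.0, 194.0], [96.0, 207.0]]
-0.019 [[127.0, 188.0], [94.0, 201.0]]
-0.04 [[125.0, 181.0], [92.0, 194.0]]
-0.066 [[122.0, 172.0], [89.0, 185.0]]
-0.1 [[119.0, 161.0], [85.0, 173.0]]
0 [[666.0, 203.0], [670.0, 208.0], [705.0, 258.0], [739.0, 248.0]]
-0.019 [[666.0, 188.0], [669.0, 193.0], [705.0, 243.0], [739.0, 233.0]]
-0.04 [[665.0, 172.0], [669.0, 177.0], [704.0, 226.0], [739.0, 216.0]]
-0.066 [[664.0, 151.0], [668.0, 156.0], [704.0, 205.0], [739.0, 195.0]]
-0.1 [[662.0, 123.0], [666.0, 128.0], [703.0, 176.0], [739.0, 166.0]]
```

View pics/f.png

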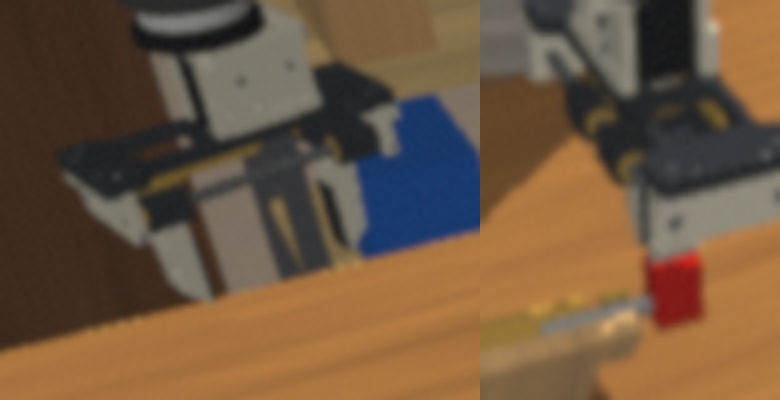

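```bash
python3 -m inch '{"delta_pos":[[0,0,0],[0,0,0],[0,0,0],[0,0,0],[0.1,0,2],[0.1,0,2],[0,0,0]],"dr":[[0,0,0],[0,0,0],[0,0,0],[0,0,0],[0,0,0],[0,0,0],[0,0,0]],"hand":[5,5,5,5,5,5,5]}'
python3 -m inch '{"delta_pos":[[0,0,0],[0,0,0],[0,0,0],[0,0,0],[0,0,0],[0,0,0]],"dr":[[0,0,0],[0,0,0],[0,0,0],[0,0,0],[0,0,0],[0,0,0]],"hand":[1,1,1,1,1,1]}'
```

```text
t: 9.48
position: [0.5038, -0.1381, 0.056]
eef_rot: [-0.001, 0.748, 0.664, -0.001]
ft_force: [0.8, 0.1, 0.2]
finger_gap: 0.0499
grasp_force: 0.0
t: 10.22
position: [0.505, -0.1387, 0.0576]
eef_rot: [0.0, 0.748, 0.664, 0.0]
ft_force: [-1.5, 0.1, 5.9]
finger_gap: 0.0218
grasp_force: 30.0
```

Gripped (21.8 mm, 30 N); the fingers are about 39 mm shorter than the stated TCP. Pull it out.

```bash
python3 -m inch '{"delta_pos":[[0.6,0,0],[0.7,0,0],[0.7,0,0],[0.7,0,0],[0.6,0,0],[0,0,0]],"dr":[[0,0,0],[0,0,0],[0,0,0],[0,0,0],[0,0,0],[0,0,0]],"hand":[1,1,1,1,1,1]}'
python3 -m inch '{"delta_pos":[[0,0,0],[0,0,0],[0,0,0],[0,0,0],[0,0,-4],[0,0,-5],[0,0,-5],[0,0,0]],"dr":[[0,0,0],[0,0,0],[0,0,0],[0,0,0],[0,0,0],[0,0,0],[0,0,0],[0,0,0]],"hand":[5,5,5,5,5,5,5,5]}'
```

```text
t: 10.98
position: [0.5089, -0.1068, 0.0576]
eef_rot: [0.001, 0.748, 0.664, -0.0]
ft_force: [-2.7, -4.8, 6.2]
finger_gap: 0.0218
grasp_force: 30.0
t: 11.98
position: [0.511, -0.1065, 0.2012]
eef_rot: [0.004, 0.748, 0.664, 0.002]
ft_force: [0.5, 0.5, -0.0]
finger_gap: 0.0502
grasp_force: 0.0
```

```bash
python3 - <<'E'
from h import *
plan([.48,.23,.38],Rt(2.986),n=10,src=(np.array([.511,-.1065,.36]),Rt(1.452)))
E
```

```text
shift-only cm [33.05 -7.07 -2.  ] turn [ 0.     0.    -1.534] | screw n 10 row [ 3.172  1.972 -0.2  ] [ 0.      0.     -0.1534]
```

```bash
python3 -m inch '{"delta_pos":[[0,0,-5],[0,0,-5],[0,0,-5],[0,0,0]],"dr":[[0,0,0],[0,0,0],[0,0,0],[0,0,0]],"hand":[5,5,5,5]}'; python3 -m inch '{"delta_pos":[[3.2,2,-0.2],[3.2,2,-0.2],[3.2,2,-0.2],[3.2,2,-0.2],[3.2,2,-0.2],[3.2,2,-0.2],[3.2,2,-0.2],[3.2,2,-0.2],[3.2,2,-0.2],[3.2,2,-0.2]],"dr":[[0,0,-0.153],[0,0,-0.153],[0,0,-0.153],[0,0,-0.153],[0,0,-0.153],[0,0,-0.153],[0,0,-0.153],[0,0,-0.153],[0,0,-0.153],[0,0,-0.153]],"hand":[9,9,9,9,9,9,9,9,9,9]}'
python3 -m inch '{"delta_pos":[[0,0,0],[0,0,0]],"dr":[[0,0,0],[0,0,0]],"hand":[9,9]}'
python3 - <<'E'
from h import *
import pickle
s=sense(); d=capture("wrist"); c=cam(d); dt=capture("top");pickle.dump((s,d,c,dt),open("w5.pkl","wb"))
st=np.array([.4743,.2335,0]);Rs=R.from_euler("z",-.1561)
RS=R.from_euler("y",35,degrees=True)
q=np.array([[x,y,z] for z in (.102,.187) for x,y in ((-.011,-.013),(-.011,.013),(.011,.013),(.011,-.013))]+[[-.002,-.03,0],[-.002,.03,0],[-.002,.03,.08],[-.002,-.03,.08]])
print(proj(c,Rs.apply(RS.apply(q)+[-.03,0,.022])+st).round(1).tolist())
f=d["frame"].astype(int); m=(f[...,2]>f[...,0]+30)&(f[...,2]>70); ys,xs=np.nonzero(m); print(xs.min(),xs.max(),ys.min(),ys.max(),xs.mean(),ys.mean())
x0,y0=int(xs.mean())-110,max(int(ys.mean())-60,0); print(x0,y0)
im=d["frame"][y0:y0+200,x0:x0+200,::-1]; a=dt["frame"][215:285,330:400,::-1]
cv2.imwrite("pics/w5.png",np.hstack([cv2.resize(im,(500,500),interpolation=cv2.INTER_CUBIC),np.vstack([cv2.resize(a,(300,300),interpolation=cv2.INTER_CUBIC),np.zeros((200,300,3),np.uint8)])]))
E
```

```text
t: 12.48
position: [0.51, -0.1062, 0.35]
eef_rot: [0.003, 0.748, 0.664, 0.002]
ft_force: [0.1, 0.0, 0.2]
finger_gap: 0.0499
grasp_force: 0.0
t: 13.72
position: [0.5041, 0.2372, 0.3645]
eef_rot: [-0.002, 0.077, 0.997, -0.001]
ft_force: [0.7, 0.9, -0.9]
finger_gap: 0.0899
grasp_force: 0.0
t: 13.98
position: [0.5051, 0.2357, 0.3657]
eef_rot: [-0.001, 0.081, 0.997, -0.001]
ft_force: [0.6, -0.0, -0.9]
finger_gap: 0.0897
grasp_force: 0.0
[[311.6, 194.5], [330.7, 194.4], [330.6, 206.0], [312.2, 206.1], [309.8, 242.9], [331.6, 242.7], [331.4, 253.9], [310.6, 254.0], [302.7, 154.8], [340.7, 154.6], [342.4, 188.5], [300.3, 188.8]]
307 326 193 244 317.07253886010363 218.98860103626944
207 158
```

View pics/w5.png

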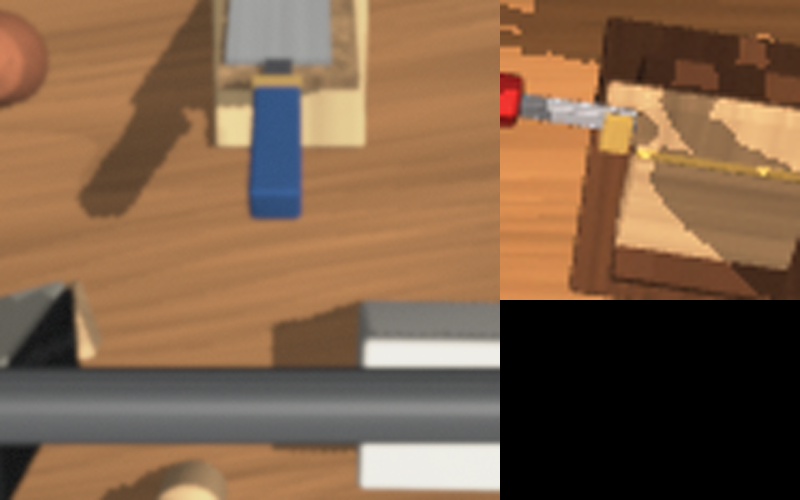

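```bash
cat > fit5.py <<'E'
from h import *
import pickle
from scipy.optimize import least_squares
D=pickle.load(open("D.pkl","rb")); C={n:cam(D[n]) for n in D}; s,d,c5,dt=pickle.load(open("w5.pkl","rb"))
cr=lambda u,v:(207+u/2.5-.3,158+v/2.5-.3); t3=lambda u,v:(120+(u-390)/3-.3,200+v/3-.3); s3=lambda u,v:(345+(u-390)/3-.3,160+(v-300)/3-.3)
a,b,h=.07,.05,.012
O=[("w",(a,-b,h),cr(214,147)),("w",(a,b,h),cr(365,146)),
 ("top",(a,-b,h),t3(652,91)),("top",(-a,-b,h),t3(614,266)),("top",(-a,b,h),t3(487,242)),
 ("scene",(a,-b,h),s3(545,562)),("scene",(a,b,h),s3(630,538)),("scene",(-a,-b,h),s3(480,492))]
S=[("w",(-.011,-.013,.102),cr(254,88)),("w",(-.011,.013,.102),cr(299,88)),("w",(-.011,.013,.187),cr(301,202)),("w",(-.011,-.013,.187),cr(249,203)),
 ("w",(.011,-.013,.187),cr(252,218)),("w",(.011,.013,.187),cr(300,218)),("w",(-.002,-.03,.08),cr(226,67)),("w",(-.002,.03,.08),cr(331,67)),
 ("top",(-.011,.013,.187),t3(525,52)),("top",(-.011,-.013,.187),t3(564,57)),("top",(-.011,.013,.102),t3(529,127)),("top",(-.011,-.013,.102),t3(570,132)),
 ("top",(.011,.013,.187),t3(533,32)),("top",(.011,-.013,.187),t3(567,37)),
 ("top",(-.002,.03,0),t3(516,211)),("top",(-.002,-.03,0),t3(602,224))]
def Pb(p,q): return R.from_euler("z",p[2]).apply(q)+[p[0],p[1],0]
def Ps(p,q): # scraper x,y,z of lower edge in world p[3:6], yaw p[6], tilt 35
    return (R.from_euler("z",p[6])*R.from_euler("y",p[7])).apply(q)+p[3:6]
def cc(p):
    K,Rm,t=c5; q=s["eef_rot"]; ax=R.from_quat([q[1],q[2],q[3],q[0]]).apply([0,0,1]); return K,Rm,t-Rm@(p[8]*ax)
def r(p):
    CC=dict(C,w=cc(p)); e=[proj(CC[n],Pb(p,q))[0]-px for n,q,px in O]+[proj(CC[n],Ps(p,q))[0]-px for n,q,px in S]
    return np.concatenate(e+[[(p[7]-np.radians(35))*200,(p[5]-.022)*500,p[8]*300,(p[6]-p[2])*50]])
f=least_squares(r,[.4743,.2335,-.156,.445,.238,.022,-.156,.611,0],loss="soft_l1");p=f.x
print(p.round(4)); print(r(p)[:16].reshape(-1,2).round(1).tolist());print(r(p)[16:-4].reshape(-1,2).round(1).tolist(),r(p)[-4:].round(2))
print("edge in stand",R.from_euler("z",-p[2]).apply(p[3:6]-[p[0],p[1],0]))
np.save("scr.npy",p)
for z in (.1445,.155): print("handle",Ps(p,[0,0,z]))
E
python3 fit5.py
```

```text
[ 4.741e-01  2.340e-01 -1.583e-01  4.374e-01  2.347e-01  2.090e-02
 -1.594e-01  6.109e-01  6.000e-04]
[[0.5, 0.1], [-0.7, 0.3], [0.3, -0.8], [0.0, 0.2], [-0.2, 0.1], [-0.1, -0.8], [0.5, -0.6], [-0.7, -1.6]]
[[-0.3, -3.4], [0.9, -3.4], [0.3, -1.2], [-0.7, -1.5], [-1.0, 3.9], [0.7, 3.8], [-0.2, -0.5], [0.0, -0.6], [-0.6, -2.6], [-1.2, -2.0], [1.1, 0.5], [-0.7, 1.0], [0.2, -3.2], [1.2, -2.6], [2.8, -1.6], [-0.2, -1.1]] [ 0.   -0.53  0.18 -0.06]
edge in stand [-0.03636184 -0.00509017  0.02093612]
handle [0.5192011  0.2215074  0.13930191]
handle [0.52514743 0.22055115 0.14790288]
```

```bash
python3 - <<'E'
from h import *
p=np.load("scr.npy"); Rg=Rt(np.pi+p[6],p[7]); ax=(R.from_euler("z",p[6])*R.from_euler("y",p[7])).apply([0,0,1])
print(ax,Rg.as_matrix().round(2)); e=p[3:6]
A=e+ax*.202; print(A); plan(A,Rg); plan(e+ax*.092,Rg,src=(A,Rg))
E
```

```text
[ 0.56631704 -0.09107143  0.81914041] [[-0.81  0.16 -0.57]
 [ 0.13  0.99  0.09]
 [ 0.57  0.   -0.82]]
[0.55176433 0.2162708  0.18640248]
shift-only cm [-4.89 -1.11 17.96] turn [-0.     0.61  -0.003] | screw n 4 row [-2.553 -0.279  3.977] [-1.000e-04  1.524e-01 -7.000e-04]
shift-only cm [-0. -0. 11.] turn [0. 0. 0.] | screw n 3 row [-0.    -0.     3.667] [0. 0. 0.]
```

```bash
python3 -m inch '{"delta_pos":[[-2.5,-0.3,4],[-2.5,-0.3,4],[-2.5,-0.3,4],[-2.5,-0.3,4],[0,0,0],[0,0,0]],"dr":[[0,0.152,0],[0,0.152,0],[0,0.152,0],[0,0.152,0],[0,0,0],[0,0,0]],"hand":[6,6,6,6,6,6]}'
python3 - <<'E'
from h import *
p=np.load("scr.npy"); Rg=Rt(np.pi+p[6],p[7]); ax=(R.from_euler("z",p[6])*R.from_euler("y",p[7])).apply([0,0,1])
e=p[3:6];plan(e+ax*.202,Rg); plan(e+ax*.092,Rg)
d=capture("wrist");c=cam(d);f=d["frame"].astype(int); m=(f[...,2]>f[...,0]+30)&(f[...,2]>70); ys,xs=np.nonzero(m); print(xs.min(),xs.max(),ys.min(),ys.max())
T=(R.from_euler("z",p[6])*R.from_euler("y",p[7]))
q=np.array([[x,y,z] for z in (.102,.187) for x,y in ((-.011,-.013),(-.011,.013),(.011,.013),(.011,-.013))])
print(proj(c,T.apply(q)+e).round().tolist()); print(sense()["joint_positions"].round(2))
E
```

```text
t: 14.82
position: [0.5633, 0.2145, 0.1936]
eef_rot: [-0.296, 0.076, 0.952, 0.024]
ft_force: [-0.9, 0.8, 2.0]
finger_gap: 0.0599
grasp_force: 0.0
shift-only cm [ 0.55 -0.01  1.26] turn [ 0.001  0.008 -0.   ] | screw n 1 row [ 0.546 -0.012  1.258] [ 0.0013  0.0081 -0.0002]
shift-only cm [ 0.64 -0.03 12.26] turn [ 0.001  0.008 -0.   ] | screw n 3 row [ 0.197 -0.006  4.086] [ 0.0004  0.0027 -0.0001]
309 344 206 250
[[311.0, 208.0], [339.0, 208.0], [338.0, 231.0], [312.0, 231.0], [307.0, 231.0], [343.0, 231.0], [343.0, 260.0], [307.0, 260.0]]
[ 0.14  0.91  0.65  0.2   2.15 -1.21]
```

```bash
python3 -m inch '{"delta_pos":[[0.6,0,1.2],[0,0,4],[0,0,4],[0,0,3],[0,0,0],[0,0,0]],"dr":[[0,0.008,0],[0,0,0],[0,0,0],[0,0,0],[0,0,0],[0,0,0]],"hand":[6,6,6,6,6,6]}'
python3 -m inch '{"delta_pos":[[0,0,0],[0,0,0],[0,0,0],[0,0,0],[0,0,0],[0,0,0]],"dr":[[0,0,0],[0,0,0],[0,0,0],[0,0,0],[0,0,0],[0,0,0]],"hand":[1.5,1.5,1.5,1.5,1.5,1.5]}'
python3 - <<'E'
from h import *
p=np.load("scr.npy"); Rg=Rt(np.pi+p[6],p[7]); ax=(R.from_euler("z",p[6])*R.from_euler("y",p[7])).apply([0,0,1])
e=p[3:6];plan(e+ax*.092,Rg)
E
```

```text
t: 15.62
position: [0.4906, 0.2273, 0.1]
eef_rot: [-0.297, 0.075, 0.951, 0.025]
ft_force: [0.6, -0.3, 1.2]
finger_gap: 0.0601
grasp_force: 0.0
t: 16.38
position: [0.4883, 0.2266, 0.0947]
eef_rot: [-0.302, 0.076, 0.95, 0.024]
ft_force: [0.2, 0.6, -1.2]
finger_gap: 0.026
grasp_force: 30.0
shift-only cm [-0.   -0.01 -0.2 ] turn [ 0.    -0.005 -0.   ] | screw n 1 row [-0.004 -0.013 -0.197] [ 0.0001 -0.0052 -0.0005]
```

```bash
python3 -m inch '{"delta_pos":[[0,0,-1],[0,0,-2],[0.3,0,-3],[0.5,0,-4],[0.5,0,-5],[0.5,0,-5],[0,0,0],[0,0,0]],"dr":[[0,0,0],[0,0,0],[0,0,0],[0,0,0],[0,0,0],[0,0,0],[0,0,0],[0,0,0]],"hand":[1.5,1.5,1.5,1.5,1.5,1.5,1.5,1.5]}'
python3 - <<'E'
from h import *
import pickle
s=sense(); d=capture("wrist"); c=cam(d); pickle.dump((s,d,c),open("w6.pkl","wb"))
q=s["eef_rot"];T=R.from_quat([q[1],q[2],q[3],q[0]])
print(proj(c,T.apply([[.002,-.03,.092],[.002,.03,.092],[.002,.03,.012],[.002,-.03,.012],[.011,-.013,-.01],[.011,.013,-.01]])+s["position"]).round(1).tolist())
cv2.imwrite("pics/w6.png",cv2.resize(d["frame"][60:310,180:460,::-1],None,fx=2.4,fy=2.4,interpolation=cv2.INTER_CUBIC))
E
```

```text
t: 17.38
position: [0.5845, 0.2123, 0.2589]
eef_rot: [-0.304, 0.077, 0.949, 0.025]
ft_force: [0.5, 0.1, -3.4]
finger_gap: 0.0256
grasp_force: 30.0
[[292.6, 229.2], [359.5, 229.2], [371.3, 257.1], [281.0, 257.1], [304.3, 254.3], [348.1, 254.3]]
```

View pics/w6.png

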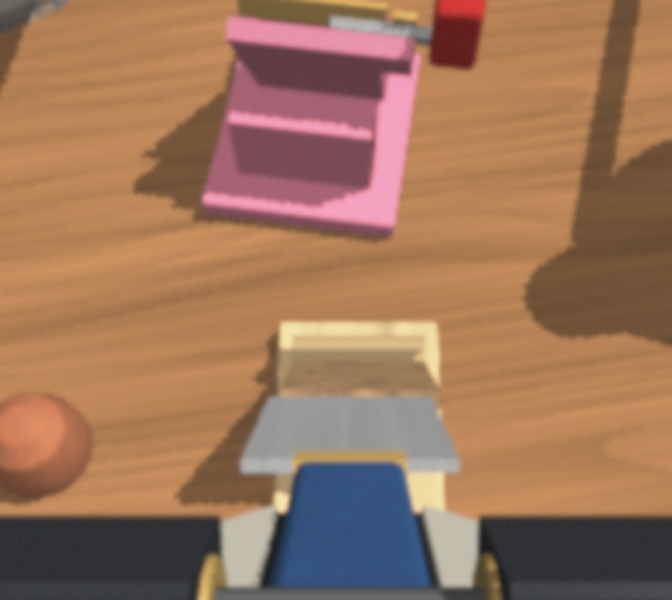

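```bash
cat > inhand.py <<'E'
from h import *
import pickle
from scipy.optimize import least_squares
s,d,c=pickle.load(open("w6.pkl","rb")); q=s["eef_rot"];T=R.from_quat([q[1],q[2],q[3],q[0]])
cr=lambda u,v:(180+u/2.4-.3,60+v/2.4-.3)
# scraper->tool: half turn about y, then small pitch b (about y) and roll g (about x); yaw taken 0 (pads flat)
def tool(p,P): return (R.from_rotvec([p[4],p[3],0])*R.from_euler("y",np.pi)).apply(P)+p[:3]
O=[((-.002,-.03,0),cr(270,397)),((-.002,.03,0),cr(436,396)),((-.002,.03,.08),cr(458,466)),((-.002,-.03,.08),cr(241,466)),
   ((-.011,-.013,.102),cr(298,465)),((-.011,.013,.102),cr(407,465))]
def r(p): return np.concatenate([(proj(c,T.apply(tool(p,np.array(P)))+s["position"])-px).ravel() for P,px in O]+[[p[4]*100,p[3]*50]])
if __name__=="__main__":
    f=least_squares(r,[0,0,.092,0,0],loss="soft_l1");print(f.x.round(4),r(f.x).round(1)); np.save("hand.npy",f.x)
    print(np.sqrt(np.diag(np.linalg.inv(f.jac.T@f.jac))).round(4))
E
python3 inhand.py
```

```text
[ 0.0048  0.0003  0.0886  0.0261 -0.0023] [ 0.2 -0.3 -1.1  0.1  1.7  1.   0.2  1.   0.  -0.7 -0.7 -0.7 -0.2  1.3]
[0.0011 0.0006 0.0038 0.0088 0.0067]
```

```bash
cat > ins.py <<'E'
from h import *
import sys
from inhand import tool
hd=np.load("hand.npy")
def goal(org,yaw,dz,dx=0,dy=0):
    S=R.from_euler("z",yaw)*R.from_euler("y",30,degrees=True)
    Rh=R.from_rotvec([hd[4],hd[3],0])*R.from_euler("y",np.pi)  # scraper->tool
    Tr=S*Rh.inv(); return org+S.apply([dx,dy,dz])-Tr.apply(hd[:3]),Tr
def scr_in_slot(org,yaw):
    s=sense();q=s["eef_rot"];T=R.from_quat([q[1],q[2],q[3],q[0]]);S=R.from_euler("z",yaw)*R.from_euler("y",30,degrees=True)
    Rh=R.from_rotvec([hd[4],hd[3],0])*R.from_euler("y",np.pi)
    return S.inv().apply(T.apply(hd[:3])+s["position"]-org)*1e3,(S.inv()*T*Rh).as_rotvec()
ORG=np.array([.4485,-.2193,.0328]);YAW=-.121
E
python3 - <<'E'
from ins import *
p,r=goal(ORG,YAW,.20); print(p)
s=sense();q=s["eef_rot"];T=R.from_quat([q[1],q[2],q[3],q[0]]); p0=s["position"]-T.apply([0,0,.12])*0+[0,0,.1]
print(T.inv().apply([0,0,10])); plan(p,r,n=10,src=(p0,T)); p,r2=goal(ORG,YAW,.125);plan(p,r2,src=goal(ORG,YAW,.2))
E
```

```text
[ 0.59389483 -0.23703443  0.28159959]
[ 5.82262726e+00 -3.79708492e-03 -8.13000599e+00]
shift-only cm [-11.17 -44.2    1.53] turn [ 0.023 -0.124 -0.034] | screw n 10 row [-1.029 -4.436  0.273] [ 0.0023 -0.0124 -0.0034]
shift-only cm [0.2  0.02 7.5 ] turn [0. 0. 0.] | screw n 2 row [0.098 0.009 3.749] [0. 0. 0.]
```

```bash
python3 -m inch '{"delta_pos":[[2.9,0,-4],[2.9,0,-4],[-1,-4.4,0.3],[-1,-4.4,0.3],[-1,-4.4,0.3],[-1,-4.5,0.3],[-1,-4.5,0.3]],"dr":[[0,0,0],[0,0,0],[0,-0.025,-0.007],[0,-0.025,-0.007],[0,-0.025,-0.007],[0.01,-0.025,-0.007],[0.01,-0.025,-0.007]],"hand":[1.5,1.5,1.5,1.5,1.5,1.5,1.5]}'
python3 -m inch '{"delta_pos":[[-1,-4.4,0.2],[-1,-4.4,0.2],[-1,-4.4,0.2],[-1,-4.4,0.2],[-1,-4.4,0.2],[0,0,0],[0,0,0]],"dr":[[0,0,0],[0,0,0],[0,0,0],[0,0,0],[0,0,0],[0,0,0],[0,0,0]],"hand":[1.5,1.5,1.5,1.5,1.5,1.5,1.5]}'
python3 - <<'E'
from ins import *
plan(*goal(ORG,YAW,.2)); plan(*goal(ORG,YAW,.125)); print(scr_in_slot(ORG,YAW))
E
```

```text
t: 18.3
position: [0.5622, -0.0171, 0.3052]
eef_rot: [-0.24, 0.059, 0.969, 0.018]
ft_force: [0.7, -0.5, -3.4]
finger_gap: 0.0258
grasp_force: 30.0
t: 19.18
position: [0.5752, -0.2383, 0.2719]
eef_rot: [-0.24, 0.059, 0.969, 0.019]
ft_force: [-0.1, 0.9, -2.2]
finger_gap: 0.0259
grasp_force: 30.0
shift-only cm [-1.17  0.37 -1.71] turn [0.012 0.011 0.001] | screw n 1 row [-1.163  0.356 -1.72 ] [0.012  0.0114 0.0008]
shift-only cm [-0.89  0.29  5.78] turn [0.012 0.011 0.001] | screw n 2 row [-0.462  0.164  2.888] [0.006  0.0057 0.0004]
(array([-10.0611064 ,  -2.44694058, 182.41134221]), array([ 0.01193673, -0.01139655,  0.0010954 ]))
```

```bash
python3 -m inch '{"delta_pos":[[-0.5,0.2,1.7],[-0.5,0.1,1.6],[0,0,0],[0,0,0]],"dr":[[0.012,0.011,0],[0,0,0],[0,0,0],[0,0,0]],"hand":[1.5,1.5,1.5,1.5]}'
python3 - <<'E'
from ins import *
import pickle
print(scr_in_slot(ORG,YAW))
s=sense(); d=capture("wrist"); c=cam(d); dt=capture("top"); pickle.dump((s,d,c,dt),open("w7.pkl","wb"))
S=R.from_euler("z",YAW)*R.from_euler("y",30,degrees=True)
P=lambda q:proj(c,S.apply(q)+ORG).round(1).tolist()
print("lip ends",P([[-.0135,-.045,.087],[-.0135,.045,.087]]),"wallx ends",P([[.0045,-.045,.1],[.0045,.045,.1],[-.0045,-.033,.074],[-.0045,.033,.074]]))
q=s["eef_rot"];T=R.from_quat([q[1],q[2],q[3],q[0]])
print("blade",proj(c,T.apply(tool(hd,np.array([[-.002,-.03,0],[-.002,.03,0],[-.002,.03,.08],[-.002,-.03,.08]])))+s["position"]).round(1).tolist())
f=d["frame"].astype(int); h=cv2.cvtColor(d["frame"],cv2.COLOR_RGB2HSV)
m=(h[...,0]>=20)&(h[...,0]<=32)&(h[...,1]>110)&(h[...,2]>100); 
n,l,st,ce=cv2.connectedComponentsWithStats(m.astype(np.uint8)); print([st[i].tolist() for i in range(1,n) if st[i][4]>15])
for r in range(196,232,4): print(r,[tuple(f[r,x]//4) for x in range(250,400,6)].__repr__().replace("np.int64","").replace("(","").replace(")",""))
E
```

```text
t: 19.68
position: [0.57, -0.2344, 0.24]
eef_rot: [-0.244, 0.058, 0.968, 0.013]
ft_force: [0.4, -0.6, -1.7]
finger_gap: 0.026
grasp_force: 30.0
(array([  0.35087806,  -0.44851095, 151.94347121]), array([-0.00196855, -0.00446318,  0.0004345 ]))
lip ends [[284.7, 197.8], [369.6, 197.8]] wallx ends [[283.8, 217.2], [370.5, 217.2], [297.3, 203.9], [357.0, 203.9]]
blade [[292.7, 223.9], [360.6, 223.8], [372.6, 253.7], [280.8, 253.7]]
[[220, 0, 31, 5, 37], [258, 0, 10, 4, 29], [183, 6, 23, 5, 26], [325, 197, 43, 8, 136], [376, 207, 12, 4, 42], [381, 292, 9, 47, 157], [261, 294, 8, 55, 174], [383, 342, 5, 7, 17], [365, 360, 121, 12, 725], [486, 360, 27, 12, 114], [301, 367, 27, 5, 65], [329, 367, 12, 4, 30], [342, 367, 9, 4, 16], [352, 367, 13, 5, 17]]
196 [32, 23, 15, 31, 23, 16, 31, 23, 15, 31, 23, 15, 31, 23, 16, 23, 17, 11, 31, 25, 17, 38, 31, 21, 39, 31, 22, 39, 31, 22, 39, 31, 22, 39, 32, 22, 41, 33, 23, 58, 50, 34, 58, 50, 34, 58, 49, 34, 57, 49, 34, 58, 49, 34, 58, 49, 34, 57, 49, 34, 32, 22, 15, 50, 36, 23, 50, 36, 23, 50, 36, 24, 49, 35, 23]
200 [31, 23, 15, 31, 23, 15, 32, 23, 16
[... 1700 characters left out ...]
8, 35, 56, 47, 34, 58, 50, 36, 59, 52, 38, 56, 47, 34, 58, 50, 37, 53, 39, 27, 52, 37, 25]
224 [31, 22, 15, 31, 22, 15, 30, 22, 15, 30, 22, 15, 30, 22, 15, 21, 15, 11, 40, 33, 24, 44, 36, 26, 44, 36, 27, 43, 35, 26, 45, 36, 27, 47, 38, 28, 54, 44, 32, 59, 52, 38, 59, 52, 38, 59, 52, 38, 60, 53, 39, 59, 51, 37, 58, 50, 36, 60, 53, 39, 60, 54, 40, 58, 50, 37, 59, 53, 39, 55, 42, 28, 54, 38, 25]
228 [32, 23, 16, 33, 24, 16, 33, 24, 16, 33, 24, 16, 33, 24, 16, 20, 14, 10, 40, 33, 24, 33, 29, 25, 30, 28, 24, 30, 27, 24, 31, 28, 25, 31, 28, 25, 40, 35, 29, 38, 33, 28, 39, 34, 28, 39, 34, 28, 39, 34, 28, 38, 33, 28, 48, 43, 37, 59, 53, 39, 60, 53, 39, 58, 50, 37, 59, 53, 38, 54, 40, 27, 53, 38, 25]
```

```bash
python3 - <<'E'
from h import *
import pickle
s,d,c,dt=pickle.load(open("w7.pkl","rb")); f=d["frame"].astype(int).sum(2)//6
for r in (200,202,209,211,213,228,230,234,238,242): print(r,"L280:",f[r,278:302].tolist(),"R350:",f[r,350:376].tolist())
print("col325 rows190-260",f[190:260,325].tolist())
h=cv2.cvtColor(d["frame"],cv2.COLOR_RGB2HSV); print("sat 230", h[230,280:300,1].tolist(),h[230,348:374,1].tolist()); print("sat 240", h[240,276:300,1].tolist(),h[240,352:378,1].tolist())
E
```

```text
200 L280: [46, 42, 35, 31, 30, 31, 36, 45, 53, 55, 56, 56, 56, 56, 56, 56, 56, 56, 57, 57, 56, 56, 56, 56] R350: [83, 83, 83, 83, 82, 82, 83, 83, 83, 82, 83, 82, 83, 82, 83, 83, 82, 80, 72, 57, 47, 46, 47, 51, 58, 66]
202 L280: [44, 41, 35, 31, 29, 29, 30, 37, 43, 47, 48, 48, 48, 48, 48, 48, 48, 48, 48, 48, 48, 48, 48, 48] R350: [51, 51, 50, 50, 50, 51, 51, 51, 51, 50, 50, 51, 51, 51, 50, 50, 50, 50, 48, 47, 46, 49, 53, 59, 65, 69]
209 L280: [42, 38, 33, 30, 29, 29, 29, 34, 46, 61, 69, 71, 69, 68, 68, 70, 71, 71, 70, 63, 53, 47, 49, 50] R350: [47, 47, 46, 46, 47, 58, 79, 95, 98, 97, 97, 97, 98, 97, 94, 86, 71, 56, 47, 45, 45, 45, 47, 51, 63, 79]
211 L280: [44, 40, 33, 30, 29, 29, 29, 33, 44, 59, 69, 71, 70, 69, 69, 69, 71, 72, 70, 63, 53, 49, 50, 50] R350: [49, 49, 48, 47, 50, 64, 85, 98, 101, 99, 96, 91, 86, 83, 78, 72, 65, 54, 46, 45, 45, 46, 50, 56, 64, 74]
213 L280: [42, 38, 33, 30, 29, 29, 28, 31, 41, 55, 65, 67, 66, 66, 65, 67, 67, 68, 67, 62, 54, 50, 52, 51] R350: [69, 68, 67, 63, 61, 69, 86, 95, 98, 94, 87, 76, 70, 68, 69, 68, 64, 56, 50, 48, 48, 49, 58, 69, 75, 76]
228 L280:
[... 1101 characters left out ...]
ws190-260 [84, 83, 82, 81, 81, 87, 93, 95, 95, 90, 77, 60, 50, 48, 47, 47, 48, 49, 48, 49, 49, 51, 58, 70, 78, 81, 82, 83, 84, 88, 95, 99, 100, 100, 101, 100, 97, 87, 68, 54, 48, 47, 47, 48, 47, 47, 48, 47, 48, 48, 48, 48, 48, 47, 47, 47, 48, 48, 54, 65, 71, 73, 73, 67, 56, 48, 45, 45, 45, 44]
sat 230 [120, 120, 116, 117, 111, 105, 102, 104, 102, 93, 72, 43, 15, 3, 3, 0, 3, 5, 3, 3] [5, 3, 5, 3, 5, 5, 5, 5, 4, 4, 12, 34, 69, 96, 106, 107, 105, 106, 106, 106, 106, 106, 105, 107, 106, 105]
sat 240 [128, 130, 126, 127, 121, 118, 118, 118, 105, 71, 34, 11, 3, 0, 0, 3, 3, 3, 3, 0, 3, 5, 3, 0] [0, 0, 3, 3, 3, 3, 3, 3, 0, 3, 3, 11, 35, 76, 108, 126, 125, 127, 124, 126, 128, 132, 132, 133, 136, 134]
```

```bash
cat > meas.py <<'E'
from ins import *
import pickle, sys
from scipy.optimize import least_squares
def edge(v,lo,hi,lev): # crossing of lev between lo..hi
    for i in range(lo,hi):
        if (v[i]-lev)*(v[i+1]-lev)<=0 and v[i]!=v[i+1]: return i+(lev-v[i])/(v[i+1]-v[i])
    return np.nan
def blade(d,c,s,p0,verbose=True):
    h=cv2.cvtColor(d["frame"],cv2.COLOR_RGB2HSV)[...,1].astype(float); L=[];Rr=[]
    low=np.nanmean([edge(h[:,x],215,245,50) for x in range(305,345,3)])
    for r in range(int(low)+3,int(low)+23,2):
        l=edge(h[r][::-1],639-310,639-262,55); L.append((r,639-l)); Rr.append((r,edge(h[r],340,388,55)))
    L,Rr=np.array(L),np.array(Rr); 
    sh=[edge(h[:,x],int(low)+8,275,60) for x in (290,293,357,360)]
    print("low",low,"cx",c[0][0,2],"shoulder?",np.round(sh,1)); print(np.round(L[:,1],1),np.round(Rr[:,1],1))
    q=s["eef_rot"];T=R.from_quat([q[1],q[2],q[3],q[0]])
    def res(p):
        pr=lambda P:proj(c,T.apply(tool(p,np.array(P)))+s["position"])
        a=pr([[-.002,-.03,0],[-.002,-.03,.08],[-.002,.03,0],[-.002,.03,.08]]); e=[]
        for E,(m,n) in ((L,(0,1)),(Rr,(2,3))):
            k=(E[:,0]-a[m,1])/(a[n,1]-a[m,1]); e.append(np.nan_to_num(a[m,0]+k*(a[n,0]-a[m,0])-E[:,1]))
        e.append([(a[0,1]+a[2,1])/2*3-low*3,p[4]*100,(p[0]+p[3]*-.147-0.001)*1000]) # handle stays centred in pads
        return np.concatenate(e)
    f=least_squares(res,p0,loss="soft_l1"); print("hand",f.x.round(4),res(f.x).round(1)); return f.x
if __name__=="__main__":
    s,d,c=pickle.load(open(sys.argv[1],"rb"))[:3]; p=blade(d,c,s,np.load("hand.npy"))
    if len(sys.argv)>2: np.save("hand.npy",p)
E
python3 meas.py w6.pkl; python3 meas.py w7.pkl
```

```text
low 224.94615923248787 cx 325.2625361995482 shoulder? [257.2 257.4 256.7 256.7]
[290.1 289.1 288.3 287.4 286.6 285.7 284.8 283.7 282.7 281.9] [360.1 361.1 361.8 362.6 363.4 364.2 365.2 366.2 367.1 367.9]
hand [ 0.0057 -0.0008  0.0841  0.0294 -0.0006] [-0.4 -0.1 -0.2 -0.1 -0.1 -0.1  0.1  0.3  0.5  0.4  0.3  0.1  0.1  0.2
  0.2  0.1 -0.1 -0.3 -0.4 -0.4  0.  -0.1  0.4]
low 228.30949560342142 cx 325.2625361995482 shoulder? [260.  260.2 260.2 260.2]
[289.7 288.5 287.6 286.8 285.8 284.8 283.8 282.3 281.2 302.7] [360.  361.2 362.6 363.4 364.1 365.1 366.6 368.2 369.2 348.6]
hand [ 0.0025 -0.0012  0.0812  0.0081  0.0016] [ -0.5  -0.2  -0.1  -0.1   0.    0.2   0.4   1.    1.2 -21.1   0.8   0.5
  -0.   -0.    0.1   0.   -0.7  -1.4  -1.6  19.9   0.    0.2   0.3]
```

```bash
python3 meas.py w7.pkl save >/dev/null; python3 - <<'E'
from ins import *
import pickle
from scipy.optimize import least_squares
s,d,c,dt=pickle.load(open("w7.pkl","rb"))
S=R.from_euler("z",YAW)*R.from_euler("y",30,degrees=True)
O=[([-.0135,-.045,.087],(284.6,200.9)),([-.0135,.045,.087],(368.7,200.9)),([.0045,0,.1],(None,219.5)),([-.0045,-.033,.074],(297.6,None)),([-.0045,.033,.074],(355.2,None))]
def r(t):
    e=[]
    for q,(u,v) in O:
        a=proj(c,S.apply(np.array(q)+t)+ORG)[0]
        if u: e.append(a[0]-u)
        if v: e.append(a[1]-v)
    return np.array(e+[t[2]*200])
f=least_squares(r,[0,0,0]);print(f.x.round(4),r(f.x).round(1))
O2=ORG+S.apply(f.x*[1,1,.5]);print("ORG",O2,scr_in_slot(O2,YAW)); np.save("org.npy",O2)
for dx in (-.0015,): plan(*goal(O2,YAW,.115,dx)); plan(*goal(O2,YAW,.06,dx))
E
```

```text
[ 0.0036 -0.0007 -0.0031] [-0.  -0.2 -0.2 -0.2  0.4 -0.6  0.9 -0.6]
ORG [ 0.45078422 -0.22025865  0.02966102] (array([ -0.89966414,  -1.70613092, 160.94108664]), array([-0.00574656, -0.02317145, -0.000356  ]))
shift-only cm [0.02 0.14 4.6 ] turn [-0.006  0.023 -0.   ] | screw n 1 row [-0.038  0.13   4.597] [-0.0057  0.0232 -0.0003]
shift-only cm [ 0.19  0.17 10.09] turn [-0.006  0.023 -0.   ] | screw n 3 row [0.023 0.046 3.365] [-0.0019  0.0077 -0.0001]
```

```bash
python3 -m inch '{"delta_pos":[[0,0.15,2],[0,0,1.6],[0,0,0],[0,0,0]],"dr":[[-0.003,0.018,0],[0,0,0],[0,0,0],[0,0,0]],"hand":[1.5,1.5,1.5,1.5]}'
python3 - <<'E'
from ins import *
from meas import blade
import pickle
O2=np.load("org.npy");print(scr_in_slot(O2,YAW))
s=sense(); d=capture("wrist"); c=cam(d); pickle.dump((s,d,c),open("w8.pkl","wb"))
S=R.from_euler("z",YAW)*R.from_euler("y",30,degrees=True)
print("pred lip,wall,cav",proj(c,S.apply([[-.0135,-.045,.087],[-.0135,.045,.087],[.0045,0,.1],[-.0045,-.033,.074],[-.0045,.033,.074]])+O2).round(1).tolist())
f=d["frame"].astype(int).sum(2)//6
print("col325",list(zip(range(180,240,2),f[180:240:2,325].tolist()))); 
for r in (190,194,198,202,206): print(r,"L",f[r,270:304].tolist(),"R",f[r,350:384].tolist())
print(blade(d,c,s,hd))
E
```

```text
t: 20.27
position: [0.5533, -0.232, 0.2083]
eef_rot: [-0.252, 0.059, 0.966, 0.015]
ft_force: [0.7, -0.6, -2.3]
finger_gap: 0.0259
grasp_force: 30.0
(array([ -1.32708742,  -0.48713126, 125.07735349]), array([-0.00255397, -0.00530315, -0.00087621]))
pred lip,wall,cav [[278.7, 208.6], [371.9, 208.5], [325.3, 230.0], [292.6, 215.0], [357.9, 214.9]]
col325 [(180, 61), (182, 44), (184, 40), (186, 41), (188, 41), (190, 41), (192, 50), (194, 77), (196, 82), (198, 81), (200, 79), (202, 86), (204, 97), (206, 97), (208, 73), (210, 48), (212, 47), (214, 47), (216, 47), (218, 48), (220, 51), (222, 71), (224, 80), (226, 77), (228, 58), (230, 47), (232, 47), (234, 47), (236, 47), (238, 47)]
190 L [41, 41, 41, 41, 41, 37, 32, 29, 28, 28, 28, 27, 27, 27, 28, 28, 30, 29, 28, 27, 27, 27, 27, 27, 27, 27, 27, 26, 27, 27, 26, 27, 26, 27] R [44, 44, 44, 44, 43, 43, 44, 44, 43, 44, 44, 44, 44, 44, 45, 45, 44, 42, 41, 43, 44, 44, 45, 45, 45, 51, 60, 68, 71, 72, 72, 72, 72, 73]
194 L [45, 45, 45, 45, 44, 40, 34, 29, 28, 28, 26, 26, 28, 28, 28, 29, 33, 39, 44, 46, 47, 47, 47, 47, 47, 47, 47, 46, 48, 47, 47, 47
[... 725 characters left out ...]
6, 47, 46, 43, 36, 31, 30, 32, 41, 53, 59, 61, 61, 61, 61, 61, 61, 61, 61, 61, 61, 61, 61, 62, 61, 61, 61, 61, 62, 62, 62, 62, 62] R [97, 97, 97, 97, 97, 97, 97, 96, 97, 97, 97, 96, 97, 97, 97, 96, 97, 97, 96, 96, 95, 88, 72, 54, 46, 47, 52, 60, 66, 69, 68, 68, 68, 68]
low 227.87518223571809 cx 325.2625361995482 shoulder? [259.3 259.1 259.2 259.1]
[290.7 289.9 289.1 288.1 287.2 286.3 284.7 283.4 282.4 281.4] [359.8 360.7 361.6 362.6 363.6 364.5 365.7 367.  368.  369. ]
hand [ 0.0015 -0.0006  0.0874 -0.0046 -0.0002] [-0.3 -0.4 -0.4 -0.3 -0.4 -0.3  0.4  0.8  0.9  1.   0.5  0.5  0.4  0.2
  0.1  0.1 -0.3 -0.6 -0.8 -0.9 -0.  -0.   1.2]
[ 0.00150651 -0.00055914  0.0873867  -0.004556   -0.0001588 ]
```

```bash
python3 -m inch '{"delta_pos":[[0,0.04,1],[0,0,1],[0,0,1],[0,0,1],[0,0,1],[0,0,1],[0,0,0]],"dr":[[0,0,0],[0,0,0],[0,0,0],[0,0,0],[0,0,0],[0,0,0],[0,0,0]],"hand":[1.5,1.5,1.5,1.5,1.5,1.5,1.5]}'
python3 - <<'E'
from ins import *
print(scr_in_slot(np.load("org.npy"),YAW),sense()["ft_force"],sense()["wrist_torque"])
E
```

```text
t: 21.2
position: [0.5232, -0.2277, 0.1545]
eef_rot: [-0.253, 0.059, 0.965, 0.015]
ft_force: [0.8, -0.4, -1.7]
finger_gap: 0.0259
grasp_force: 30.0
(array([-1.02479542,  0.18114908, 63.27113483]), array([-0.00156681, -0.00226896, -0.00044182])) [ 0.80152655 -0.41864105 -1.69696967] [ 0.00394946 -0.74241454  0.00682425]
```

```bash
python3 -m inch '{"delta_pos":[[0,0,1],[0,0,1],[0,0,1],[0,0,1],[0,0,0.5],[0,0,0]],"dr":[[0,0,0],[0,0,0],[0,0,0],[0,0,0],[0,0,0],[0,0,0]],"hand":[1.5,1.5,1.5,1.5,1.5,1.5]}'
python3 - <<'E'
from ins import *
print(scr_in_slot(np.load("org.npy"),YAW),sense()["ft_force"],sense()["wrist_torque"])
E
```

```text
t: 21.95
position: [0.5016, -0.2251, 0.1155]
eef_rot: [-0.253, 0.059, 0.966, 0.015]
ft_force: [-0.1, -0.2, -2.5]
finger_gap: 0.0257
grasp_force: 30.0
(array([-0.34665677,  0.10570309, 18.60542699]), array([-0.00179816, -0.00298863, -0.00052764])) [-0.14416197 -0.23717543 -2.523193  ] [ 0.03808922 -0.75498311 -0.02404533]
```

```bash
python3 -m inch '{"delta_pos":[[0,0,0.5],[0,0,0.5],[0,0,0.3],[0,0,0]],"dr":[[0,0,0],[0,0,0],[0,0,0],[0,0,0]],"hand":[1.5,1.5,1.5,1.5]}'
python3 -m inch '{"delta_pos":[[0,0,0.3],[0,0,0.2],[0,0,0]],"dr":[[0,0,0],[0,0,0],[0,0,0]],"hand":[1.5,1.5,1.5]}'
python3 - <<'E'
from ins import *
print(scr_in_slot(np.load("org.npy"),YAW),sense()["ft_force"],sense()["wrist_torque"])
E
```

```text
t: 22.45
position: [0.4956, -0.2245, 0.1046]
eef_rot: [-0.252, 0.059, 0.966, 0.015]
ft_force: [1.0, 0.1, -0.3]
finger_gap: 0.0261
grasp_force: 30.0
t: 22.82
position: [0.4958, -0.2246, 0.1043]
eef_rot: [-0.249, 0.059, 0.967, 0.014]
ft_force: [10.5, 2.3, 21.6]
finger_gap: 0.026
grasp_force: 30.0
(array([ 1.00682184, -0.21163438,  5.95185814]), array([-0.00409609, -0.01202466, -0.0014226 ])) [10.53738799  2.30641718 21.60620929] [ 0.85753708  0.1272112  -0.31826873]
```

```bash
python3 -m inch '{"delta_pos":[[0,0,-0.2],[0,0,0],[0,0,0]],"dr":[[0,0,0],[0,0,0],[0,0,0]],"hand":[1.5,1.5,1.5]}'
python3 -m inch '{"delta_pos":[[0,0,0],[0,0,0],[0,0,0],[0,0,0],[0,0,0],[0,0,-3],[0,0,-4],[0,0,-5],[0,0,0],[0,0,0]],"dr":[[0,0,0],[0,0,0],[0,0,0],[0,0,0],[0,0,0],[0,0,0],[0,0,0],[0,0,0],[0,0,0],[0,0,0]],"hand":[4.5,4.5,4.5,4.5,4.5,4.5,4.5,4.5,4.5,4.5]}'
python3 - <<'E'
from ins import *
import pickle
O2=np.load("org.npy")
s=sense(); d=capture("wrist"); c=cam(d); pickle.dump((s,d,c),open("w9.pkl","wb"))
S=R.from_euler("z",YAW)*R.from_euler("y",30,degrees=True)
for z in (0,.01,.02):
  print(z,"handle top -x edge, +x edge, blade shoulder",proj(c,S.apply([[-.011,-.013,.187+z],[-.011,.013,.187+z],[.011,.013,.187+z],[-.011,0,.102+z],[-.002,-.03,.08+z],[-.002,.03,.08+z]])+O2).round(1).tolist())
h=cv2.cvtColor(d["frame"],cv2.COLOR_RGB2HSV); f=d["frame"].astype(int)
m=(f[...,2]>f[...,0]+30)&(f[...,2]>70); ys,xs=np.nonzero(m); print("blue",xs.min(),xs.max(),ys.min(),ys.max())
print([ (y,np.nonzero(m[y])[0].min(),np.nonzero(m[y])[0].max()) for y in range(ys.min(),ys.max(),3)])
print("shoulder col",[h[r,300,1] for r in range(195,240,2)],[f[r,300].sum()//6 for r in range(195,240,2)])
K=R.from_euler("z",YAW).apply(np.array([.0055,.089+.032,.112]))+[.4889,-.2262,0]; print("knob",K, proj(c,K))
E
```

```text
t: 23.2
position: [0.4959, -0.2246, 0.1043]
eef_rot: [-0.25, 0.059, 0.966, 0.014]
ft_force: [5.9, 0.2, 11.8]
finger_gap: 0.0258
grasp_force: 30.0
t: 24.45
position: [0.5519, -0.2312, 0.2054]
eef_rot: [-0.254, 0.059, 0.965, 0.015]
ft_force: [0.1, 0.4, -1.4]
finger_gap: 0.0449
grasp_force: 0.0
0 handle top -x edge, +x edge, blade shoulder [[304.4, 241.6], [343.3, 241.5], [342.9, 272.4], [324.3, 215.8], [293.9, 220.2], [354.8, 220.2]]
0.01 handle top -x edge, +x edge, blade shoulder [[303.4, 245.9], [344.1, 245.9], [343.6, 278.0], [324.2, 218.0], [293.0, 222.5], [355.7, 222.4]]
0.02 handle top -x edge, +x edge, blade shoulder [[302.4, 250.7], [345.0, 250.6], [344.5, 284.1], [324.2, 220.5], [291.9, 224.9], [356.7, 224.8]]
blue 307 343 221 272
[(221, np.int64(329), np.int64(337)), (224, np.int64(313), np.int64(339)), (227, np.int64(312), np.int64(338)), (230, np.int64(311), np.int64(338)), (233, np.int64(311), np.int64(339)), (236, np.int64(310), np.int64(339)), (239, np.int64(310), np.int64(340)), (242, np.int64(309), np.int64(340)), (245, np.int64(308), np.int64(342)), (248, np.int64(30
[... 317 characters left out ...]
6), np.uint8(97), np.uint8(95), np.uint8(103), np.uint8(122), np.uint8(131), np.uint8(128), np.uint8(126), np.uint8(124), np.uint8(59), np.uint8(3), np.uint8(2), np.uint8(4), np.uint8(5), np.uint8(37), np.uint8(92), np.uint8(100), np.uint8(99), np.uint8(100), np.uint8(100), np.uint8(101), np.uint8(101)] [np.int64(49), np.int64(51), np.int64(49), np.int64(48), np.int64(57), np.int64(64), np.int64(61), np.int64(52), np.int64(47), np.int64(47), np.int64(48), np.int64(48), np.int64(54), np.int64(70), np.int64(76), np.int64(67), np.int64(51), np.int64(53), np.int64(67), np.int64(69), np.int64(70), np.int64(69), np.int64(69)]
knob [ 0.50896509 -0.10674858  0.112     ] [[450.95774789 222.08745469]]
```

```bash
python3 - <<'E'
from h import *
s=sense();q=s["eef_rot"];T=R.from_quat([q[1],q[2],q[3],q[0]]);p=np.array(s["position"])+T.apply([0,0,-.08])
print(p);A=np.array([.5089,-.1067,.26]);plan(A,Rt(1.452),n=10,src=(p,T))
E
```

```text
[ 0.59063838 -0.23582263  0.27465818]
shift-only cm [ 7.7  11.83  6.04] turn [-0.403 -0.404  1.53 ] | screw n 10 row [1.613 0.192 0.565] [-0.0403 -0.0404  0.153 ]
```

```bash
python3 -m inch '{"delta_pos":[[0,0,-4],[0,0,-4],[0,0,0]],"dr":[[0,0,0],[0,0,0],[0,0,0]],"hand":[5,5,5]}' | head -2; python3 -m inch '{"delta_pos":[[1.6,0.2,0.55],[1.6,0.2,0.55],[1.6,0.2,0.55],[1.6,0.2,0.55],[1.6,0.2,0.55],[1.6,0.2,0.55],[1.6,0.2,0.55],[1.6,0.2,0.55],[1.6,0.2,0.55],[1.6,0.2,0.55]],"dr":[[-0.04,-0.04,0.153],[-0.04,-0.04,0.153],[-0.04,-0.04,0.153],[-0.04,-0.04,0.153],[-0.04,-0.04,0.153],[-0.04,-0.04,0.153],[-0.04,-0.04,0.153],[-0.04,-0.04,0.153],[-0.04,-0.04,0.153],[-0.04,-0.04,0.153]],"hand":[5,5,5,5,5,5,5,5,5,5]}'
python3 -m inch '{"delta_pos":[[0,0,0],[0,0,0]],"dr":[[0,0,0],[0,0,0]],"hand":[5,5]}'
python3 - <<'E'
from h import *
plan([.5089,-.1067,.18],Rt(1.452)); plan([.5089,-.1067,.0575],Rt(1.452))
d=capture("wrist");c=cam(d);f=d["frame"].astype(int)[:320,200:450]
m=(f[...,0]>70)&(f[...,1]<50)&(f[...,2]<60)&(f[...,0]>2.5*f[...,1]); ys,xs=np.nonzero(m); print("red",ys.min(),ys.max(),xs.min()+200,xs.max()+200)
for k in (.030,.034):
  P=np.array([[.0055+sx*.011,.089+k+sy*.014,z] for sx,sy,z in [(-1,1,.132),(1,1,.132),(1,-1,.132),(-1,-1,.132)]])
  print(proj(c,R.from_euler("z",-.12).apply(P)+[.4889,-.2262,0]).round().tolist())
E
```

```text
t: 24.88
position: [0.59, -0.2377, 0.2686]
t: 26.12
position: [0.4948, -0.1132, 0.2565]
eef_rot: [-0.002, 0.749, 0.662, -0.002]
ft_force: [-0.7, 0.2, 0.2]
finger_gap: 0.0496
grasp_force: 0.0
t: 26.38
position: [0.4969, -0.1146, 0.2582]
eef_rot: [-0.002, 0.746, 0.665, -0.002]
ft_force: [0.8, 0.3, 0.7]
finger_gap: 0.0501
grasp_force: 0.0
shift-only cm [0.93 1.13 7.82] turn [-0.005  0.     0.004] | screw n 2 row [0.464 0.557 3.911] [-0.0023  0.0001  0.0021]
shift-only cm [ 0.93  1.19 20.07] turn [-0.005  0.     0.004] | screw n 5 row [0.186 0.228 4.014] [-0.0009  0.      0.0008]
red 194 222 328 344
[[326.0, 199.0], [348.0, 199.0], [347.0, 227.0], [325.0, 227.0]]
[[326.0, 195.0], [348.0, 195.0], [347.0, 223.0], [325.0, 223.0]]
```

Knob is where expected. Descend, grip, check.

```bash
python3 -m inch '{"delta_pos":[[1,1.15,4],[0,0,4],[0,0,4],[0,0,4],[0,0,4],[0,0,0],[0,0,0]],"dr":[[0,0,0.004],[0,0,0],[0,0,0],[0,0,0],[0,0,0],[0,0,0],[0,0,0]],"hand":[5,5,5,5,5,5,5]}'
python3 -m inch '{"delta_pos":[[0,0,0],[0,0,0],[0,0,0],[0,0,0],[0,0,0],[0,0,0]],"dr":[[0,0,0],[0,0,0],[0,0,0],[0,0,0],[0,0,0],[0,0,0]],"hand":[1,1,1,1,1,1]}'
```

```text
t: 27.3
position: [0.5113, -0.1071, 0.0604]
eef_rot: [0.0, 0.748, 0.663, -0.001]
ft_force: [0.2, -0.2, -0.6]
finger_gap: 0.0501
grasp_force: 0.0
t: 28.05
position: [0.5088, -0.1061, 0.0598]
eef_rot: [-0.002, 0.748, 0.663, -0.002]
ft_force: [-9.2, -0.0, 6.3]
finger_gap: 0.0221
grasp_force: 30.0
```

```bash
python3 -m inch '{"delta_pos":[[-0.6,0,0],[-0.6,0,0],[-0.6,0,0],[-0.6,0,0],[-0.5,0,0],[-0.3,0,0],[0,0,0]],"dr":[[0,0,0],[0,0,0],[0,0,0],[0,0,0],[0,0,0],[0,0,0],[0,0,0]],"hand":[1,1,1,1,1,1,1]}'
```

```text
t: 28.92
position: [0.5049, -0.1373, 0.0598]
eef_rot: [-0.002, 0.748, 0.663, -0.002]
ft_force: [-7.9, 2.6, 7.4]
finger_gap: 0.0218
grasp_force: 30.0
```

```bash
python3 -m inch '{"delta_pos":[[-0.3,0,0],[-0.2,0,0],[0,0,0],[0,0,0]],"dr":[[0,0,0],[0,0,0],[0,0,0],[0,0,0]],"hand":[1,1,1,1]}'
```

```text
t: 29.42
position: [0.5046, -0.1399, 0.0599]
eef_rot: [-0.003, 0.748, 0.663, -0.001]
ft_force: [-5.7, 13.2, 9.2]
finger_gap: 0.0219
grasp_force: 30.0
```

```bash
python3 -m inch '{"delta_pos":[[0,0,0],[0,0,0],[0,0,0],[0,0,0],[0,0,-4],[0,0,-5],[0,0,-5],[0,0,-5],[0,0,0],[0,0,0]],"dr":[[0,0,0],[0,0,0],[0,0,0],[0,0,0],[0,0,0],[0,0,0],[0,0,0],[0,0,0],[0,0,0],[0,0,0]],"hand":[5,5,5,5,5,5,5,5,5,5]}'
python3 - <<'E'
from h import *
d=capture("wrist");c=cam(d);F=d["frame"].astype(int);f=F[:320,200:450]
m=(f[...,0]>70)&(f[...,1]<50)&(f[...,2]<60)&(f[...,0]>2.5*f[...,1]); ys,xs=np.nonzero(m); print("red",ys.min(),ys.max(),xs.min()+200,xs.max()+200)
for k in (0,.004):
  P=np.array([[.0055+sx*.011,.089+k+sy*.014,.132] for sx,sy in [(-1,1),(1,1),(1,-1),(-1,-1)]])
  print(k,proj(c,R.from_euler("z",-.12).apply(P)+[.4889,-.2262,0]).round().tolist())
m=(F[...,2]>F[...,0]+30)&(F[...,2]>70); ys,xs=np.nonzero(m); print("blue",xs.min(),xs.max(),ys.min(),ys.max(),len(xs))
O2=np.load("org.npy");S=R.from_euler("z",-.121)*R.from_euler("y",30,degrees=True)
print(proj(c,S.apply([[x,y,z] for z in (.102,.187) for x,y in ((-.011,-.013),(-.011,.013),(.011,.013),(.011,-.013))])+O2).round().tolist())
for n in ("scene",):
  d=capture(n);F=d["frame"].astype(int);c=cam(d);f=F[200:270,250:330];m=(f[...,0]>130)&(f[...,1]<60)&(f[...,2]<70);ys,xs=np.nonzero(m);print(n,"red",xs.mean()+250,ys.mean()+200,len(xs))
E
```

```text
t: 30.68
position: [0.5061, -0.1429, 0.2487]
eef_rot: [-0.001, 0.748, 0.663, -0.001]
ft_force: [0.2, -0.2, -0.4]
finger_gap: 0.0503
grasp_force: 0.0
red 201 231 316 334
0 [[313.0, 205.0], [336.0, 205.0], [336.0, 233.0], [314.0, 233.0]]
0.004 [[313.0, 200.0], [336.0, 200.0], [336.0, 229.0], [313.0, 229.0]]
blue 329 383 287 343 677
[[323.0, 310.0], [322.0, 287.0], [340.0, 283.0], [340.0, 305.0], [371.0, 350.0], [372.0, 323.0], [393.0, 316.0], [391.0, 343.0]]
scene red 298.0131578947368 244.8815789473684 76
```

```bash
python3 -c "
from workcell import workorder; print(workorder.finish_job())"
```

```text
the job is handed in; nothing more can be done
None
```

I slid the scraper blade first into the slot until it touched the floor, still gripped. I then pushed the keeper back to its stop and handed the job in at about 31 s; the hand-in returned no verdict, so I can't confirm a pass.

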